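# Load inspected circuit boards from the comb rack into their test docks

### The job

The four circuit boards standing in the black comb rack have passed inspection and go on to test: stand each one in the test dock whose card guides fit its length, lowered gently (not dropped) between the guides until it rests fully home on the dock's floor. Leave all four standing upright and free in their docks, and do not knock over the bottle.

Things in the scene. Friction and masses are not known exactly. Their poses are not given: they have to be found in the camera images.
- board_a_mid (a point): green board 120 mm long, upright, 2.4 mm thick, 88 mm tall; point: its centre, 44 mm above its underside. z up, x along its length, y across. On its top edge a finned aluminium bar 96 mm long, 16 thick, 24 tall, 20 to 44 mm above the point: grasp it from above across y, mid-length, at about +32. Under its lower edge, centred, a connector strip 28 x 10 mm it stands on. About 132 g.
- board_b_mid (a point): green board 100 mm long, upright, 2.4 mm thick, 88 mm tall; point: its centre, 44 mm above its underside. z up, x along its length, y across. On its top edge a finned aluminium bar 76 mm long, 16 thick, 24 tall, 20 to 44 mm above the point: grasp it from above across y, mid-length, at about +32. Under its lower edge, centred, a connector strip 28 x 10 mm it stands on. About 120 g.
- board_c_mid (a point): green board 80 mm long, upright, 2.4 mm thick, 88 mm tall; point: its centre, 44 mm above its underside. z up, x along its length, y across. On its top edge a finned aluminium bar 56 mm long, 16 thick, 24 tall, 20 to 44 mm above the point: grasp it from above across y, mid-length, at about +32. Under its lower edge, centred, a connector strip 28 x 10 mm it stands on. About 108 g.
- board_d_mid (a point): green board 60 mm long, upright, 2.4 mm thick, 88 mm tall; point: its centre, 44 mm above its underside. z up, x along its length, y across. On its top edge a finned aluminium bar 36 mm long, 16 thick, 24 tall, 20 to 44 mm above the point: grasp it from above across y, mid-length, at about +32. Under its lower edge, centred, a connector strip 28 x 10 mm it stands on. About 96 g.
- dock_a: fixed test dock for the 120 mm board: base 156 x 36 x 14 mm, grey card guide at each end. Origin: centre of its underside; z up, x along dock and docked board. The board rests on the base's top, its centre 58 mm over the origin. Guides 126 mm apart inside, each a channel 7 mm wide open at the top, flared 8 mm outwards at the mouth (56 to 70 mm above the origin).
- dock_b: fixed test dock for the 100 mm board: base 136 x 36 x 14 mm, grey card guide at each end. Origin: centre of its underside; z up, x along dock and docked board. The board rests on the base's top, its centre 58 mm over the origin. Guides 106 mm apart inside, each a channel 7 mm wide open at the top, flared 8 mm outwards at the mouth (56 to 70 mm above the origin).
- dock_c: fixed test dock for the 80 mm board: base 116 x 36 x 14 mm, grey card guide at each end. Origin: centre of its underside; z up, x along dock and docked board. The board rests on the base's top, its centre 58 mm over the origin. Guides 86 mm apart inside, each a channel 7 mm wide open at the top, flared 8 mm outwards at the mouth (56 to 70 mm above the origin).
- dock_d: fixed test dock for the 60 mm board: base 96 x 36 x 14 mm, grey card guide at each end. Origin: centre of its underside; z up, x along dock and docked board. The board rests on the base's top, its centre 58 mm over the origin. Guides 66 mm apart inside, each a channel 7 mm wide open at the top, flared 8 mm outwards at the mouth (56 to 70 mm above the origin).
- rack: fixed black comb rack 110 x 250 mm; the boards stand in it in a row along its y, 66 mm apart, in any order, aligned with its x. Origin: centre of its underside, z up. They stand on its base plate, 8 mm above the origin, in comb slots 6 mm wide whose teeth end 48 mm above the origin: lift them straight up 45 mm to clear it.
- bottle: white dispenser bottle with black cap, loose, 48 mm in diameter, 115 mm tall, standing beyond the gap between rack and docks; origin: centre of its underside, z up. Not part of the job: it stays standing.

How it is judged:
By the outcome, as a careful person would: the job done as asked, in the order asked, and still so for the second after the job is handed in, with the robot touching nothing.
It also fails if it takes over 128 s, if anything falls off the work surface, if the arm or the gripper's body presses on something with over 40 N, if the wrist force passes 120 N, or if a joint passes its speed limit or range.

### The arm

A 6-joint arm with a two-finger parallel gripper is mounted at the origin on the work surface. World frame = base frame: x ahead of the robot, y to its left, z up, the work surface at z = 0. Lengths are in m, angles in rad, forces in N, time in s.
With the tool pointing down it reaches from about 0.35 to 0.975 m from the base axis. Payload 4.9 kg.
Tool frame: the origin (TCP) lies at the very end of the fingers, on their centre line; the grasp point (between the pads) lies 19 mm behind it (ctrl.pinch_z is the distance from the TCP to the grasp point, in m); z points along the fingers, y is the direction in which the jaws open and shut (so a half turn about z gives the same grasp; the last joint's range is limited). The gripper opens to 85 mm and grips with 20 to 120 N. Pads are 22 mm wide; open, the fingers measure 114 mm over their backs; the gripper's body (76 mm by 85 mm) begins 54 mm behind the grasp point. The pads swing forward as they close: fully open they stand 13 mm farther back than shut.
Start: joints at [0.992, 0.053, 1.613, -0, 1.476, -0.119], TCP at [0.277, 0.56, 0.231] pointing down, gripper open.
Joint ranges: [-3.01, 3.01], [-1.01, 2.22], [0.06, 2.58], [-1.02, 4.17], [0.09, 2.62], [-3.14, 3.14]. Speed limits (rad/s): [2.57, 2.57, 3.14, 3.14, 3.14, 3.14].

### API

Orientations are given as a rotation vector (axis times angle).
In Python, from station import ctrl gives the robot as it stands.
- The arm moves only by the tool carry_out, never from a script. Its argument "series" is a list of rows, each a list of 7 numbers: the shift along the world's x, y, z each as a share of 0.025 m, from -1 to 1, then the turn, a rotation vector about the world's x, y, z each as a share of 0.1 rad, from -1 to 1, then the opening, from 0 (shut) to 1 (fully open). A call has 1 to 12 rows; each row shifts and turns the commanded pose from where the row before left it; what a row does not reach is not made up. A row lasts 1/10 s, in which the tool goes at most 50 mm and 8.59 degrees, less where a joint would pass 70% of its speed; a pose out of reach is approached as far as the arm can. A call with a number of a shift or a turn outside -1 to 1 is refused whole. A call with a gripper value outside its range is refused whole. The fingers move at their own pace and stop on an object; "grip_force" is the grip in N (left out, the last holds). Time passes only in rows, so rows that do not move let the fingers close. It gives the time, the measured TCP pose, the force and the opening at its end, in the units of the state.
- ctrl.get_obs(): the state, without advancing time (a new reading comes with each control period).
- ctrl.get_image(name): name is "scene" or "top" or "wrist"; returns a dict with "frame" (480x640x3 uint8, blue, green, red), "fx", "fy", "cx", "cy" (pixels), "R" (3x3) and "t" (3): a world point X has camera coordinates R X + t; the wrist camera has in their place "hand_eye" (4x4, takes a point from camera to tool coordinates, whose origin is the TCP and whose axes are the flange's). Camera axes: x right, y down, z forward; pixel columns grow to the right and rows downward; lengths in m; the calibration is good to about 2 mm. A picture is of the moment at which its call begins: read the wrist's pose just before it. There is no depth.
- ctrl.finish_job(): hands the job in, once; it reports no verdict.
Trained networks look in a picture, given as the dict that the camera call returned (one of the last four; its "shot" number tells which), for a name from the list of things; names that differ only in an ending like _2 or _b are one class to them, and where a whole thing is asked for, a point or a joint stands for the part that bears it (a point fixed in the world has none). Each returns a list of dicts, best first, with "p" (0 to 1); they miss things now and then, are a little off and sometimes report something else, mostly with a low value. They report only what shows in the picture. A call takes as long as a camera call.
- ctrl.trace(picture, name): "mask" (480x640 bool, what is visible of it) and "rect" ([left, top, width, height] as shares, 0 to 1, of the picture: columns of its width, rows of its height, round what is visible of it).
- ctrl.mark_of(picture, name): "position" ([column, row] as shares, 0 to 1, of the picture: columns of its width, rows of its height: a listed point, or the origin of a listed thing).
The state is a dict: "t": time; "q": joint angles; "dq": joint speeds; "effort": joint torques, N m; "tool_pos": TCP position; "tool_rot": TCP orientation; "contact_force": force on the tool from outside, world axes, zero at the start; "wrist_torque": the same for the moment, N m; "opening": finger opening in m.
Only numpy, scipy, OpenCV 4.12 (cv2) and the standard library are available. Lean on these libraries where they do the work, as an engineer would, in place of code of your own. Each camera call takes 0.05 s, during which the arm holds its last target.

## Working session

There is one attempt and no reset: what is moved stays moved. The work goes in short steps, Python scripts to look and compute and a tool call to move; the robot and the scene stay as the last step left them, time stands still between calls to the robot, and variables do not carry over. Pictures are saved under pics/ and viewed, and the job is handed in when it is done.

Besides the shell and the picture viewer there is one more tool, called after "Call:" as name(argument=value, ...), one argument or row to a line, values as JSON. carry_out: Moves the arm, as the interface text tells. Shift numbers are shares of 0.025 m and turn numbers shares of 0.1 rad, none past 1 either way. Its arguments: {"type":"object","properties":{"series":{"type":"array"},"grip_force":{"type":"number"}},"required":["series"]}

```bash
ls; mkdir -p pics
python3 - <<'E'
from station import ctrl
import cv2
o=ctrl.get_obs()
for k in ('t','tool_pos','tool_rot','opening','contact_force'): print(k,o[k])
for n in ('scene','top'):
    p=ctrl.get_image(n); cv2.imwrite(f'pics/{n}0.png',p['frame']); print(n,p['fx'],p['fy'],p['cx'],p['cy'],p['R'],p['t'])
E
```

```text
pics
t 0.0
tool_pos [0.27699212 0.55957512 0.23007763]
tool_rot [-7.15672004e-01 -3.05828367e+00  2.96726531e-03]
opening 0.08565309579170417
contact_force [-0.00385389 -0.61481519 -0.34002264]
scene 559.7248157736394 559.7248157736394 318.33611451902175 239.36050449401267 [[ 0.60598877  0.79539069  0.01145725]
 [ 0.54966205 -0.40827574 -0.72882272]
 [-0.57502108  0.447956   -0.68460659]] [-0.364682   -0.28016612  1.49144119]
top 468.4323191298542 468.4323191298542 325.7345418418383 236.0396115573012 [[-0.02941258 -0.9995188  -0.00985211]
 [-0.99731592  0.03000607 -0.06678761]
 [ 0.0670511   0.00786127 -0.99771857]] [0.03092378 0.6060641  0.93662677]
```

View pics/scene0.png

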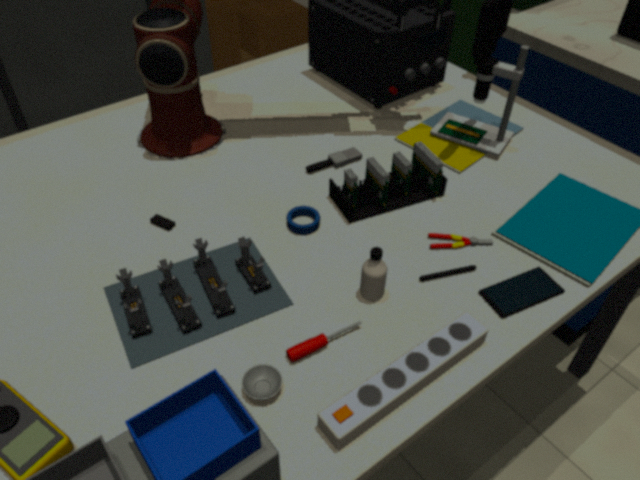

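View pics/top0.png

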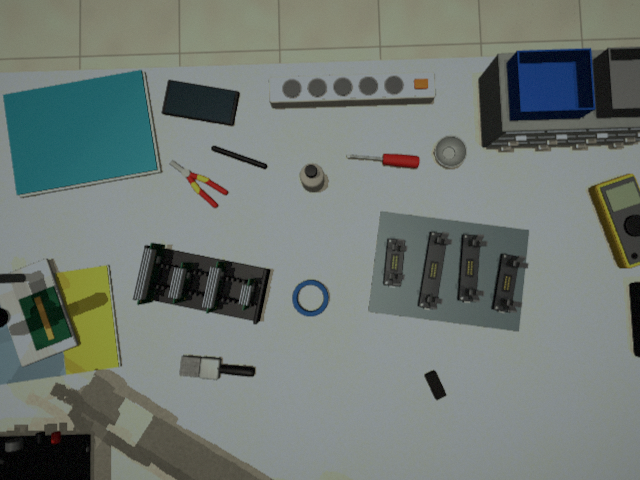

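```bash
cat > h.py <<'E'
from station import ctrl
import numpy as np, cv2
from scipy.spatial.transform import Rotation as Ro
def cam(p,o=None):
    if 'R' in p: return np.array(p['R']),np.array(p['t'])
    T=np.eye(4);T[:3,:3]=Ro.from_rotvec(o['tool_rot']).as_matrix();T[:3,3]=o['tool_pos']
    W=T@np.array(p['hand_eye']); Wi=np.linalg.inv(W); return Wi[:3,:3],Wi[:3,3]
def toplane(p,R,t,px,z):
    d=R.T@np.array([(px[0]-p['cx'])/p['fx'],(px[1]-p['cy'])/p['fy'],1.]); c=-R.T@t
    return c+d*(z-c[2])/d[2]
def proj(p,R,t,X):
    c=R@np.asarray(X)+t; return np.array([p['fx']*c[0]/c[2]+p['cx'],p['fy']*c[1]/c[2]+p['cy']])
E
python3 - <<'E'
from h import *
Z={'board_a_mid':.052,'dock_a':0.0,'rack':0,'bottle':0}
for n in ('top','scene'):
    p=ctrl.get_image(n);R,t=cam(p)
    for k in ['board_a_mid','board_b_mid','board_c_mid','board_d_mid','dock_a','dock_b','dock_c','dock_d','rack','bottle']:
        z=.052 if 'board' in k else 0
        for d in ctrl.mark_of(p,k)[:5]:
            px=np.array(d['position'])*[640,480]
            print(n,k,round(d['p'],2),px.round(1),toplane(p,R,t,px,z).round(4))
E
```

```text
top board_a_mid 0.75 [152.4 273.2] [0.5414 0.3565 0.052 ]
top board_b_mid 0.71 [216.  284.2] [0.5162 0.2311 0.052 ]
top board_c_mid 0.65 [182.  284.7] [0.5172 0.2981 0.052 ]
top board_d_mid 0.71 [244.1 292.5] [0.4984 0.1761 0.052 ]
top dock_a 0.91 [465.3 267.8] [ 0.5335 -0.2739  0.    ]
top dock_a 0.77 [432.4 269.9] [ 0.5311 -0.2058  0.    ]
top dock_a 0.76 [391.5 263.9] [ 0.546  -0.1217  0.    ]
top dock_a 0.57 [504.2 279.8] [ 0.5064 -0.3528  0.    ]
top dock_b 0.91 [465.3 267.8] [ 0.5335 -0.2739  0.    ]
top dock_b 0.77 [432.4 269.9] [ 0.5311 -0.2058  0.    ]
top dock_b 0.76 [391.5 263.9] [ 0.546  -0.1217  0.    ]
top dock_b 0.57 [504.2 279.8] [ 0.5064 -0.3528  0.    ]
top dock_c 0.91 [465.3 267.8] [ 0.5335 -0.2739  0.    ]
top dock_c 0.77 [432.4 269.9] [ 0.5311 -0.2058  0.    ]
top dock_c 0.76 [391.5 263.9] [ 0.546  -0.1217  0.    ]
top dock_c 0.57 [504.2 279.8] [ 0.5064 -0.3528  0.    ]
top dock_d 0.91 [465.3 267.8] [ 0.5335 -0.2739  0.    ]
top dock_d 0.77 [432.4 269.9] [ 0.5311 -0.2058  0.    ]
top dock_d 0.76 [391.5 263.9] [ 0.546  -0.1217  0.    ]
top dock_d 0.57 [504.2 279.8
[... 705 characters left out ...]
304  0.    ]
scene dock_b 0.73 [182.3 307. ] [ 0.5382 -0.2751  0.    ]
scene dock_b 0.7 [211.6 287.8] [ 0.5286 -0.2067  0.    ]
scene dock_c 0.95 [135.9 312. ] [ 0.4972 -0.3501 -0.    ]
scene dock_c 0.76 [250.  276.5] [ 0.5477 -0.1304  0.    ]
scene dock_c 0.73 [182.3 307. ] [ 0.5382 -0.2751  0.    ]
scene dock_c 0.7 [211.6 287.8] [ 0.5286 -0.2067  0.    ]
scene dock_d 0.95 [135.9 312. ] [ 0.4972 -0.3501 -0.    ]
scene dock_d 0.76 [250.  276.5] [ 0.5477 -0.1304  0.    ]
scene dock_d 0.73 [182.3 307. ] [ 0.5382 -0.2751  0.    ]
scene dock_d 0.7 [211.6 287.8] [ 0.5286 -0.2067  0.    ]
scene rack 0.89 [385.9 193.7] [ 0.513   0.2675 -0.    ]
scene bottle 0.86 [370.5 292. ] [0.7229 0.0356 0.    ]
```

Call:
carry_out(
  series=[
    [0.8,-1,0.5,0,0,0.18,0.5],
    [0.8,-1,0.5,0,0,0.18,0.5],
    [0.8,-1,0.5,0,0,0.18,0.5],
    [0.8,-1,0.5,0,0,0.18,0.5],
    [0.8,-1,0.5,0,0,0.18,0.5],
    [0.8,-1,0.5,0,0,0.18,0.5],
    [0.8,-1,0.5,0,0,0.18,0.5],
    [0.8,-1,0.5,0,0,0.18,0.5],
    [0.8,-1,0.5,0,0,0.18,0.5],
    [0.8,-1,0.5,0,0,0.18,0.5],
    [0.8,-1,0.5,0,0,0.18,0.5],
    [0.8,-1,0.5,0,0,0.18,0.5],
  ],
)

```text
t: 2.4
tool_pos: [0.518, 0.2589, 0.3819]
tool_rot: [0.381, 3.118, 0.0]
contact_force: [-0.6, -0.0, -0.1]
opening: 0.0429
```

Call:
carry_out(
  series=[
    [0,0,0,0,0,0,0.5],
    [0,0,0,0,0,0,0.5],
    [0,0,0,0,0,0,0.5],
  ],
)

```text
t: 2.7
tool_pos: [0.5167, 0.2606, 0.3806]
tool_rot: [-0.381, -3.117, 0.0]
contact_force: [-0.9, -0.5, 0.7]
opening: 0.0429
```

Run:
```python
from h import *
o=ctrl.get_obs(); print(o['t'],o['tool_pos'],o['tool_rot'],o['opening'])
p=ctrl.get_image('wrist'); cv2.imwrite('pics/w1.png',p['frame']); print(p['hand_eye'],p['fx'],p['cx'],p['cy'])
p=ctrl.get_image('top'); cv2.imwrite('pics/t1.png',p['frame'])
```

```text
2.7 [0.51670711 0.26063603 0.38058426] [-3.80742992e-01 -3.11723539e+00  2.87968031e-04] 0.04292245813179492
[[ 2.70328149e-04 -9.49795240e-01 -3.12872066e-01  8.12603462e-02]
 [ 9.99999961e-01  2.80537285e-04  1.23857687e-05 -8.86322112e-04]
 [ 7.60083357e-05 -3.12872057e-01  9.49795278e-01 -1.42890646e-01]
 [ 0.00000000e+00  0.00000000e+00  0.00000000e+00  1.00000000e+00]] 388.2015764183787 326.74541351964984 236.74676824659883
```

View pics/w1.png

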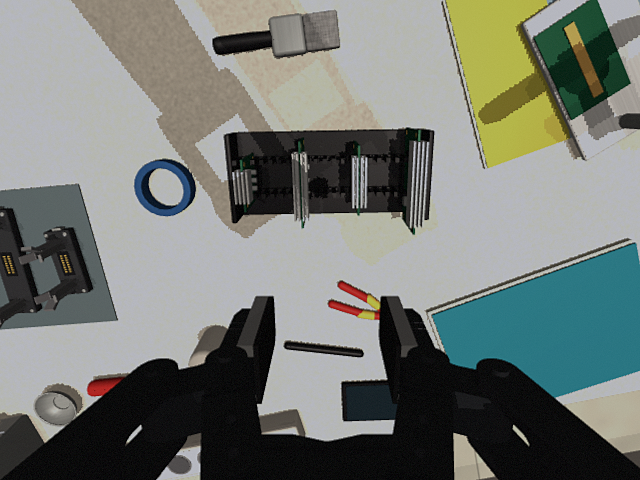

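Run:
```python
import cv2
f=cv2.imread('pics/w1.png')[110:250,210:450]
cv2.imwrite('pics/w1z.png',cv2.resize(f,None,fx=3.3,fy=3.3,interpolation=cv2.INTER_CUBIC))
f=cv2.imread('pics/top0.png')[225:335,120:285]
cv2.imwrite('pics/t0z.png',cv2.resize(f,None,fx=4.5,fy=4.5,interpolation=cv2.INTER_CUBIC))
```

```text
(no output)
```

View pics/w1z.png

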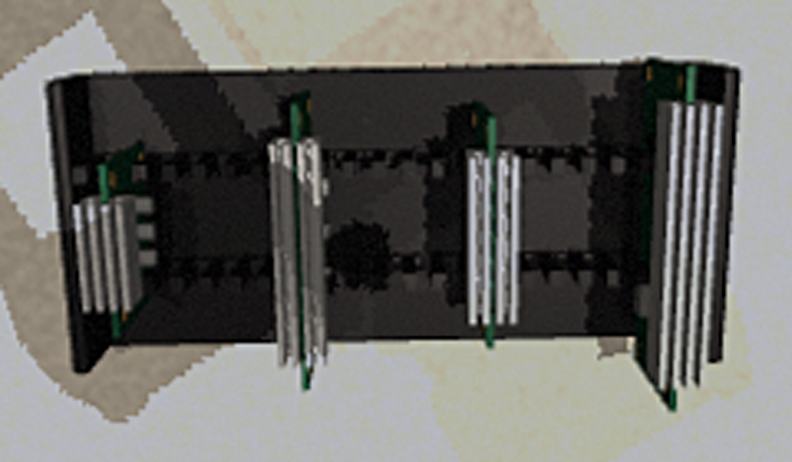

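View pics/t0z.png

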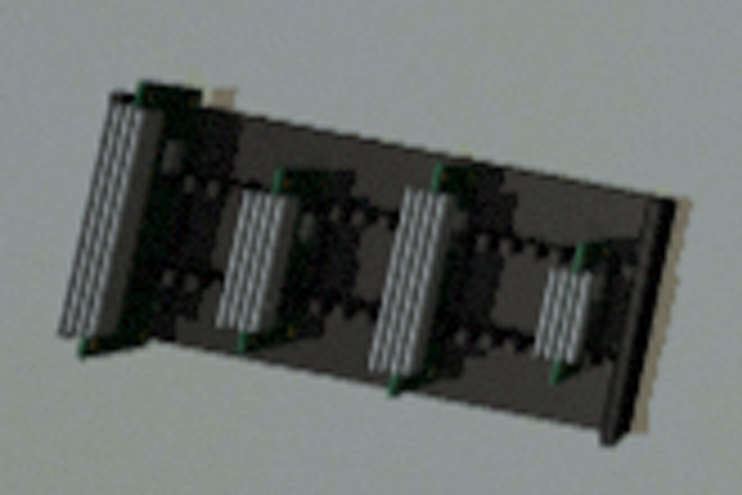

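Call:
carry_out(
  series=[
    [-0.1,-0.4,-0.8,0,0,0,0.5],
    [-0.1,-0.4,-0.8,0,0,0,0.5],
    [-0.1,-0.4,-0.8,0,0,0,0.5],
    [-0.1,-0.4,-0.8,0,0,0,0.5],
    [-0.1,-0.4,-0.8,0,0,0,0.5],
    [-0.1,-0.4,-0.8,0,0,0,0.5],
    [-0.1,-0.4,-0.8,0,0,0,0.5],
    [-0.1,-0.4,-0.8,0,0,0,0.5],
    [-0.1,-0.4,-0.8,0,0,0,0.5],
    [0,0,0,0,0,0,0.5],
    [0,0,0,0,0,0,0.5],
    [0,0,0,0,0,0,0.5],
  ],
)

```text
t: 4.0
tool_pos: [0.4955, 0.1709, 0.2028]
tool_rot: [0.38, 3.116, 0.001]
contact_force: [1.3, -0.3, 0.4]
opening: 0.0425
```

```bash
cat > snap.py <<'E'
import sys
from h import *
n=sys.argv[1]
o=ctrl.get_obs(); p=ctrl.get_image('wrist'); cv2.imwrite(f'pics/{n}.png',p['frame'])
R,t=cam(p,o); np.savez(f'{n}.npz',R=R,t=t,cx=p['cx'],cy=p['cy'],fx=p['fx'],fy=p['fy'],pos=o['tool_pos'],rot=o['tool_rot'])
M=Ro.from_rotvec(o['tool_rot']).as_matrix()
print('t',o['t'],'tcp',np.round(o['tool_pos'],4),'yaw_y',np.degrees(np.arctan2(M[1,1],M[0,1])).round(2),'tilt',M[:2,2].round(4),'F',np.round(o['contact_force'],1),'open',round(o['opening'],4))
E
python3 snap.py w2
```

```text
t 4.0 tcp [0.4955 0.1709 0.2028] yaw_y 76.08 tilt [0.0022 0.0007] F [ 1.3 -0.3  0.4] open 0.0425
```

View pics/w2.png

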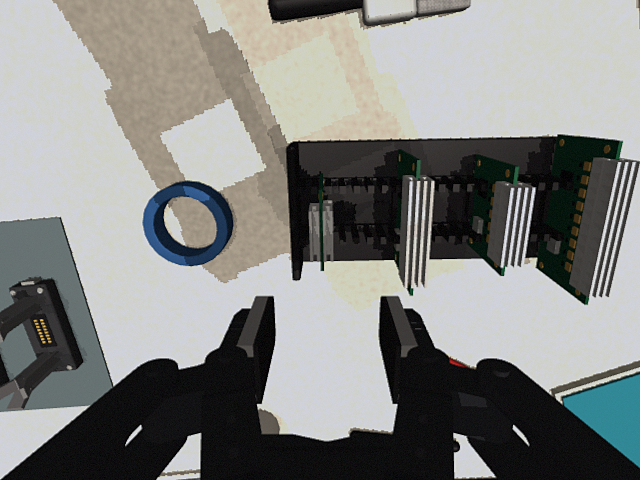

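```bash
cat > ov.py <<'E'
# overlay model bars: args name x y yawdeg L zTop [crop]
import sys
from h import *
def load(n):
    d=np.load(n+'.npz'); return {k:d[k] for k in d},d['R'],d['t'],cv2.imread(f'pics/{n}.png')
def draw(n,out,items,crop,s):
    p,R,t,im=load(n); x0,y0,x1,y1=crop
    im=cv2.resize(im[y0:y1,x0:x1],None,fx=s,fy=s,interpolation=cv2.INTER_CUBIC)
    for (x,y,yaw,hl,hw,z) in items:
        c,sn=np.cos(yaw),np.sin(yaw)
        q=[proj(p,R,t,[x+a*c-b*sn,y+a*sn+b*c,z]) for a,b in((-hl,-hw),(hl,-hw),(hl,hw),(-hl,hw))]
        q=((np.array(q)+.5-[x0,y0])*s).astype(int)
        cv2.polylines(im,[q],True,(0,0,255),1)
    cv2.imwrite(f'pics/{out}.png',im)
E
python3 - <<'E'
from ov import *
y=np.radians(-13.9)
draw('w2','w2z',[(.4955,.1735,y,.018,.008,.096)],(280,130,480,310),4)
p,R,t,im=load('w2')
for px in [(321.5,200),(321.5,262)]: print(toplane(p,R,t,px,.096))
E
```

```text
[0.47097685 0.17266702 0.096     ]
[0.51348761 0.16195426 0.096     ]
```

View pics/w2z.png

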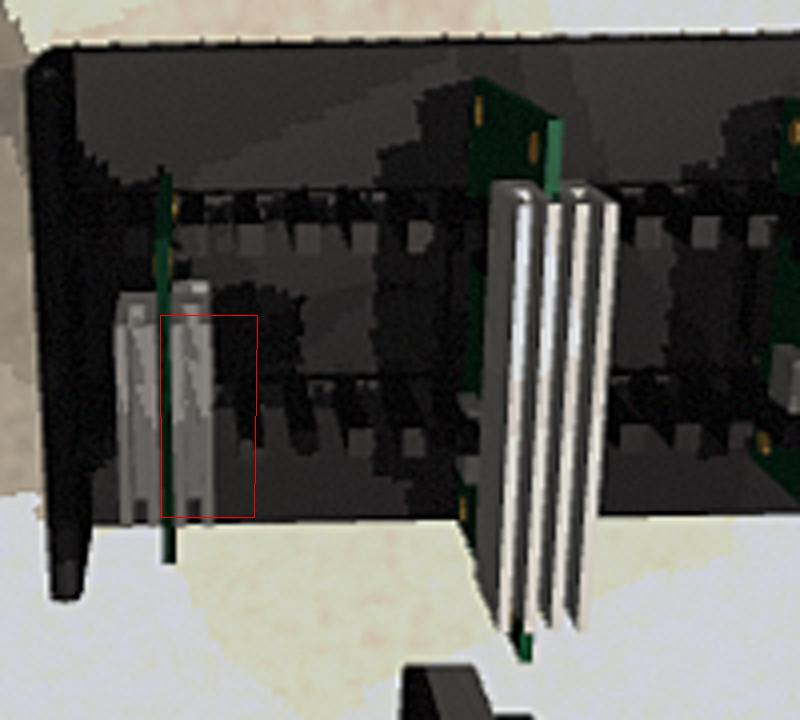

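Run:
```python
from ov import *
y=np.radians(-12.6); u=np.array([-np.sin(y),np.cos(y)])
b=np.array([.4950,.1663])
it=[(*(b+u*.066*k),y,hl,.008,.096) for k,hl in ((0,.018),(1,.038),(2,.028),(3,.048))]
for i in it: print(np.round(i[:2],4))
draw('w2','w2z',it,(280,130,640,310),2.2)
draw('w1','w1z',it,(210,110,450,250),3.3)
```

```text
[0.495  0.1663]
[0.5094 0.2307]
[0.5238 0.2951]
[0.5382 0.3595]Traceback (most recent call last):
  File "<stdin>", line 7, in <module>
  File "ov.py", line 7, in draw
    p,R,t,im=load(n); x0,y0,x1,y1=crop
             ~~~~^^^
  File "ov.py", line 5, in load
    d=np.load(n+'.npz'); return {k:d[k] for k in d},d['R'],d['t'],cv2.imread(f'pics/{n}.png')
    fid = stack.enter_context(open(os.fspath(file), "rb"))
                              ~~~~^^^^^^^^^^^^^^^^^^^^^^^
FileNotFoundError: [Errno 2] No such file or directory: 'w1.npz'
```

View pics/w2z.png

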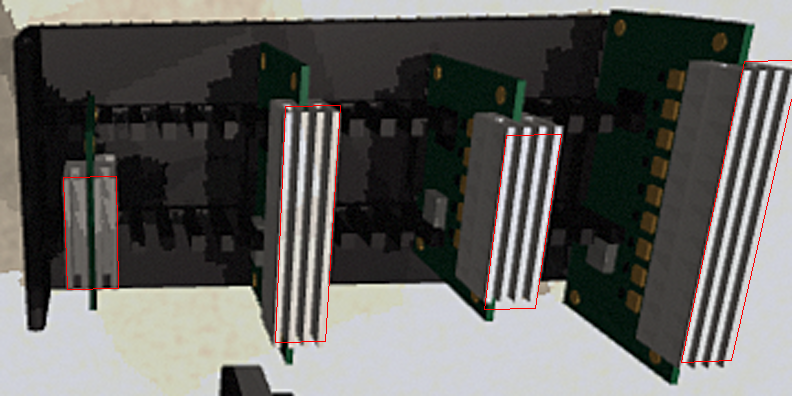

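Call:
carry_out(
  series=[
    [0,-0.1,0,0,0,0.12,0.45],
    [0,-0.08,-0.5,0,0,0.11,0.45],
    [0,0,-0.8,0,0,0,0.45],
    [0,0,-0.8,0,0,0,0.45],
    [0,0,-0.8,0,0,0,0.45],
    [0,0,-0.8,0,0,0,0.45],
    [0,0,-0.8,0,0,0,0.45],
    [0,0,-0.5,0,0,0,0.45],
    [0,0,-0.4,0,0,0,0.45],
    [0,0,-0.1,0,0,0,0.45],
    [0,0,0,0,0,0,0.45],
  ],
)

```text
t: 5.15
tool_pos: [0.495, 0.1656, 0.0638]
tool_rot: [0.346, 3.122, -0.0]
contact_force: [1.1, 0.6, -0.1]
opening: 0.0385
```

```bash
python3 snap.py w3
```

```text
t 5.15 tcp [0.495  0.1656 0.0638] yaw_y 77.35 tilt [-0. -0.] F [ 1.1  0.6 -0.1] open 0.0385
```

View pics/w3.png

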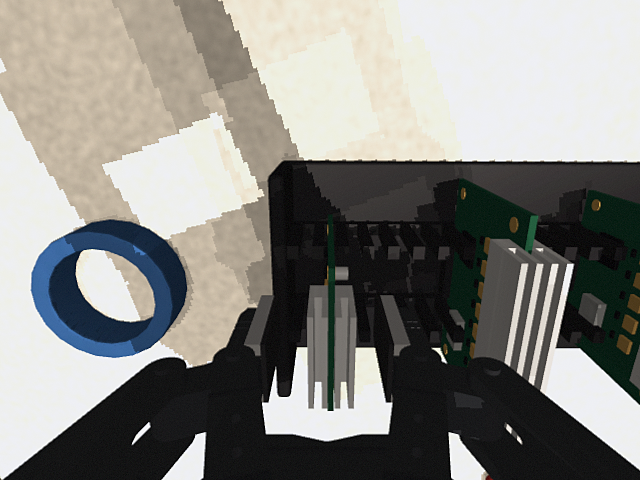

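Call:
carry_out(
  series=[
    [0,0,0,0,0,0,0],
    [0,0,0,0,0,0,0],
    [0,0,0,0,0,0,0],
    [0,0,0,0,0,0,0],
    [0,0,0,0,0,0,0],
    [0,0,0,0,0,0,0],
  ],
  grip_force=45,
)

```text
t: 5.8
tool_pos: [0.4957, 0.1659, 0.0649]
tool_rot: [0.346, 3.121, 0.001]
contact_force: [-0.4, 0.7, 5.7]
opening: 0.0155
```

Call:
carry_out(
  series=[
    [0,0,0.2,0,0,0,0],
    [0,0,0.4,0,0,0,0],
    [0,0,0.6,0,0,0,0],
    [0,0,0.8,0,0,0,0],
    [0,0,0.8,0,0,0,0],
    [0,0,0.8,0,0,0,0],
    [0,0,0.8,0,0,0,0],
    [0,0,0.8,0,0,0,0],
    [0,0,0.4,0,0,0,0],
    [0,0,0,0,0,0,0],
    [0,0,0,0,0,0,0],
  ],
)

```text
t: 6.9
tool_pos: [0.4945, 0.1654, 0.2034]
tool_rot: [-0.346, -3.122, 0.001]
contact_force: [0.2, 0.3, -1.1]
opening: 0.0153
```

```bash
python3 snap.py w4
python3 - <<'E'
from h import *
p=ctrl.get_image('top');R,t=cam(p); cv2.imwrite('pics/t2.png',p['frame'])
for d in ctrl.mark_of(p,'dock_a')[:5]:
    px=np.array(d['position'])*[640,480];print(px.round(1),toplane(p,R,t,px,0).round(4))
f=p['frame'][205:335,365:535]
cv2.imwrite('pics/t2z.png',cv2.resize(f,None,fx=4.5,fy=4.5,interpolation=cv2.INTER_CUBIC))
E
```

```text
t 6.9 tcp [0.4945 0.1654 0.2034] yaw_y 77.35 tilt [-0.0007 -0.0003] F [ 0.2  0.3 -1.1] open 0.0153
[391.8 262.2] [ 0.5495 -0.1225  0.    ]
[235.8 300.3] [0.4804 0.2033 0.    ]
```

View pics/w4.png

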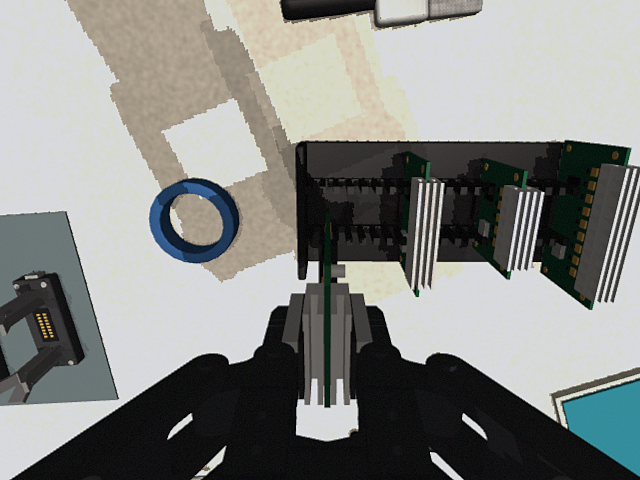

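View pics/t2z.png

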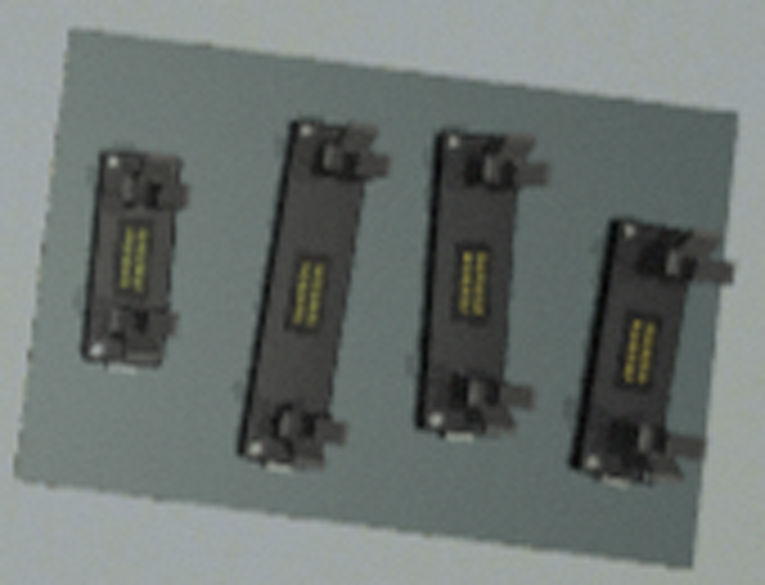

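Call:
carry_out(
  series=[
    [0.1,-0.5,0.3,0,0,0.06,0],
    [0.16,-0.9,0.3,0,0,0.06,0],
    [0.16,-1,0.3,0,0,0.06,0],
    [0.16,-1,0.3,0,0,0.06,0],
    [0.16,-1,0.3,0,0,0.06,0],
    [0.16,-1,0.3,0,0,0.06,0],
    [0.16,-1,0.3,0,0,0.06,0],
    [0.16,-1,0.3,0,0,0.06,0],
    [0.16,-1,0.3,0,0,0.06,0],
    [0.16,-1,0.3,0,0,0.06,0],
    [0.16,-1,0.3,0,0,0.06,0],
    [0.16,-1,0.3,0,0,0.06,0],
  ],
)

```text
t: 8.25
tool_pos: [0.541, -0.1204, 0.2928]
tool_rot: [-0.233, -3.131, -0.001]
contact_force: [0.6, -0.1, -1.2]
opening: 0.0152
```

Call:
carry_out(
  series=[
    [0.16,-1,0.3,0,0,0.06,0],
    [0.16,-0.6,0.1,0,0,0.06,0],
    [0,0,0,0,0,0,0],
    [0,0,0,0,0,0,0],
    [0,0,0,0,0,0,0],
  ],
)

```text
t: 8.75
tool_pos: [0.5491, -0.1584, 0.303]
tool_rot: [-0.213, -3.133, -0.001]
contact_force: [0.2, -0.3, -0.8]
opening: 0.0153
```

```bash
python3 snap.py w5
```

```text
t 8.75 tcp [ 0.5491 -0.1584  0.303 ] yaw_y 82.22 tilt [-0.0012  0.0009] F [ 0.2 -0.3 -0.8] open 0.0153
```

View pics/w5.png

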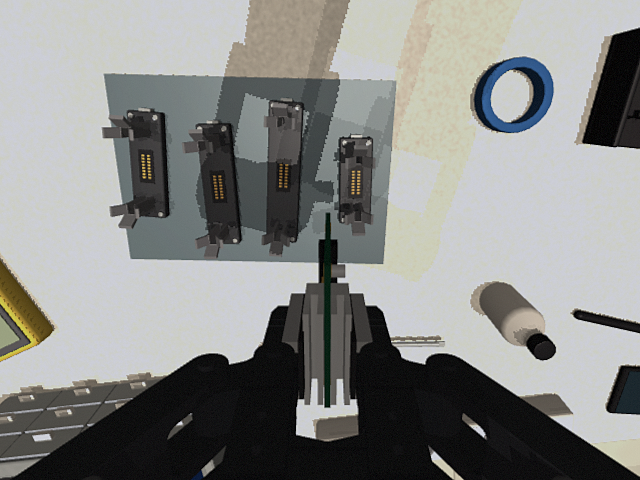

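Run:
```python
from ov import *
it=[(.547,-.123,-.11,.048,.018,.014),(.531,-.206,-.18,.078,.018,.014),(.5335,-.274,-.1,.068,.018,.014),(.506,-.353,-.2,.058,.018,.014)]
draw('w5','w5z',it,(195,85,395,265),4)
draw('w5','w5y',it,(95,85,295,265),4)
```

```text
(no output)
```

View pics/w5z.png

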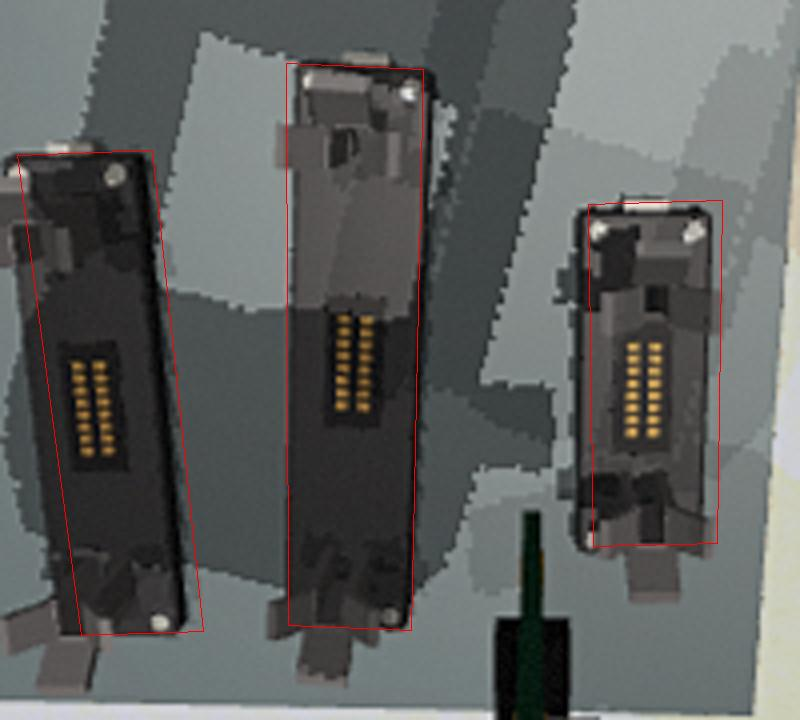

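View pics/w5y.png

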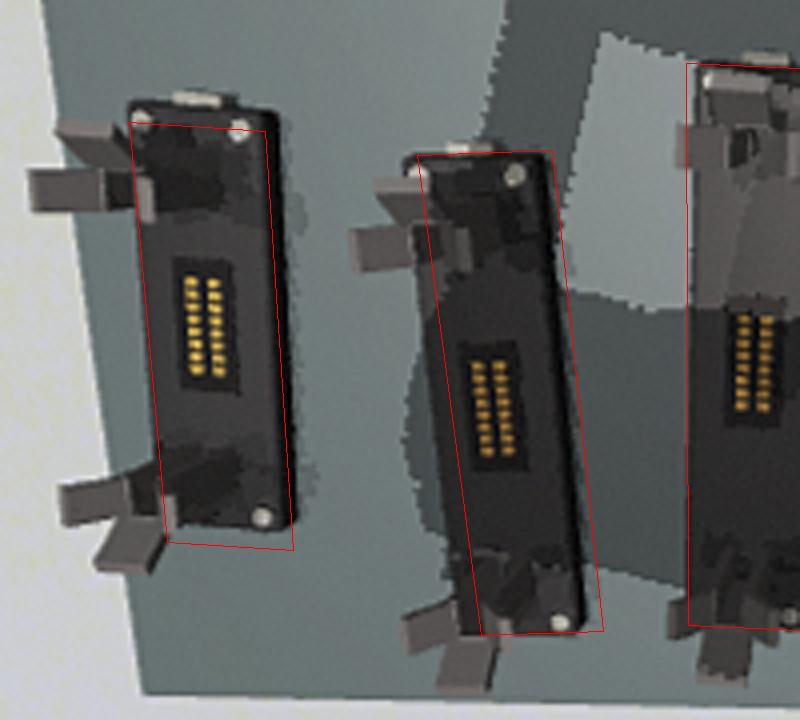

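Run:
```python
from ov import *
p,R,t,im=load('w5')
G={}
for n,x0,zx,zy in (('d',195,644,390),('a',195,353,362),('b',195,93,408),('c',95,204,327)):
    G[n]=toplane(p,R,t,(x0+zx/4-.5,85+zy/4-.5),.014); print(n,G[n].round(4))
yw=dict(d=-.118,a=-.165,b=-.055,c=-.165); hl=dict(d=.048,a=.078,b=.068,c=.058)
it=[(G[k][0],G[k][1],yw[k],hl[k],.018,.014) for k in 'dabc']
draw('w5','w5z',it,(195,85,395,265),4)
draw('w5','w5y',it,(95,85,295,265),4)
```

```text
d [ 0.5494 -0.1265  0.014 ]
a [ 0.5307 -0.2059  0.014 ]
b [ 0.5335 -0.2804  0.014 ]
c [ 0.5006 -0.3545  0.014 ]
```

View pics/w5z.png

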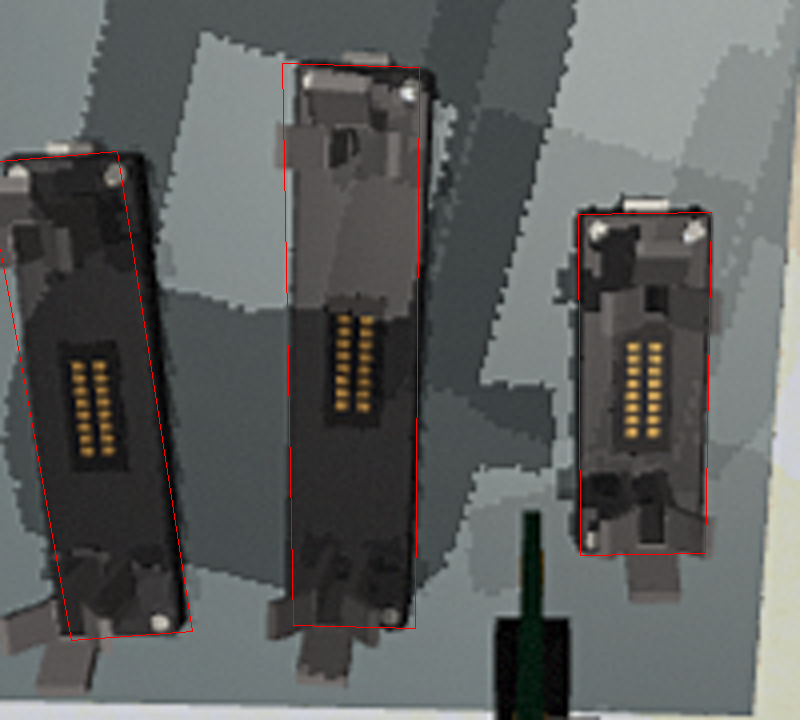

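View pics/w5y.png

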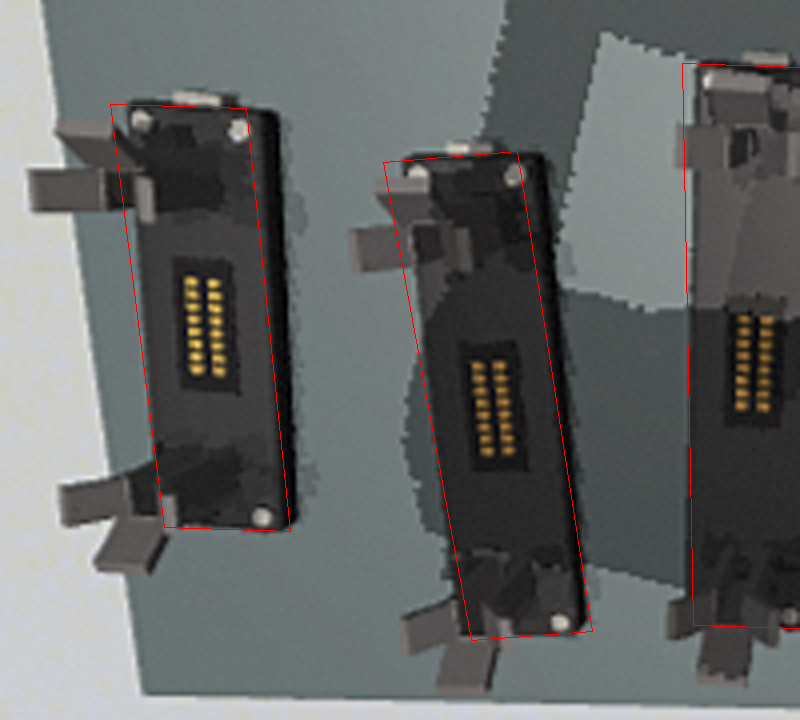

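Call:
carry_out(
  series=[
    [0,0.22,-0.85,0,0,0.03,0],
    [0,0.21,-0.85,0,0,0.03,0],
    [0,0.21,-0.85,0,0,0.03,0],
    [0,0.21,-0.85,0,0,0.03,0],
    [0,0.21,-0.85,0,0,0.03,0],
    [0,0.21,-0.85,0,0,0.03,0],
    [0,0,0,0,0,0,0],
    [0,0,0,0,0,0,0],
    [0,0,0,0,0,0,0],
  ],
)

```text
t: 9.7
tool_pos: [0.5502, -0.1279, 0.1781]
tool_rot: [0.186, 3.134, -0.001]
contact_force: [-0.4, -0.2, 0.0]
opening: 0.0154
```

```bash
python3 snap.py w6;  python3 - <<'E'
from ov import *
c=(.5494,-.1265,-.118)
def seg(a,hx,z): 
    return (c[0]+a*np.cos(c[2]),c[1]+a*np.sin(c[2]),c[2],hx,.0035,z)
it=[(*c,.048,.018,.014),(*c,.033,.0035,.056),(*c,.033,.0035,.014)]
draw('w6','w6z',it,(220,120,440,285),3.6)
E
```

```text
t 9.7 tcp [ 0.5502 -0.1279  0.1781] yaw_y 83.21 tilt [ 0.0025 -0.0011] F [-0.4 -0.2  0. ] open 0.0154
```

View pics/w6z.png

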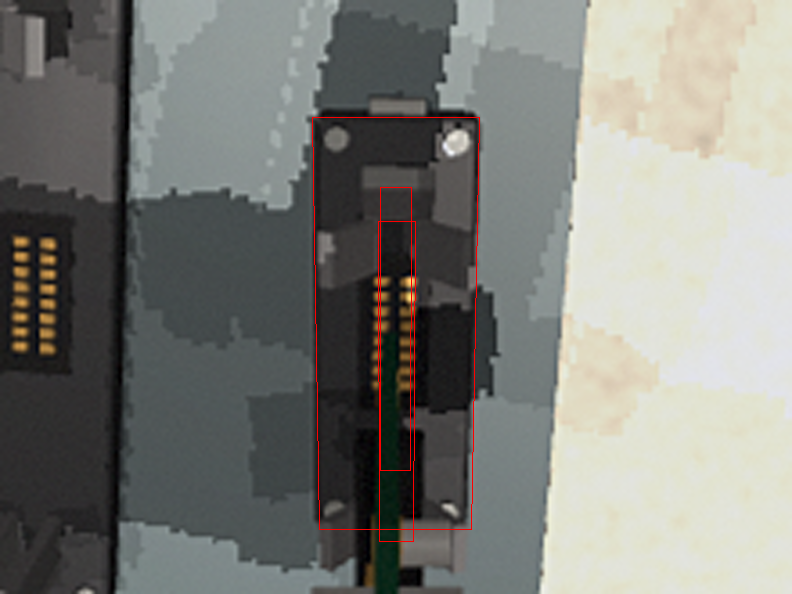

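Call:
carry_out(
  series=[
    [-0.03,0.05,-0.2,0,0,0,0],
    [0,0,-0.5,0,0,0,0],
    [0,0,-0.5,0,0,0,0],
    [0,0,-0.5,0,0,0,0],
    [0,0,-0.5,0,0,0,0],
    [0,0,-0.5,0,0,0,0],
    [0,0,-0.4,0,0,0,0],
    [0,0,-0.3,0,0,0,0],
    [0,0,0,0,0,0,0],
    [0,0,0,0,0,0,0],
  ],
)

```text
t: 10.75
tool_pos: [0.5488, -0.1265, 0.0915]
tool_rot: [0.186, 3.136, -0.0]
contact_force: [-0.3, 0.1, -2.0]
opening: 0.0155
```

```bash
python3 snap.py w7
```

```text
t 10.75 tcp [ 0.5488 -0.1265  0.0915] yaw_y 83.19 tilt [ 0.0003 -0.0001] F [-0.3  0.1 -2. ] open 0.0155
```

View pics/w7.png

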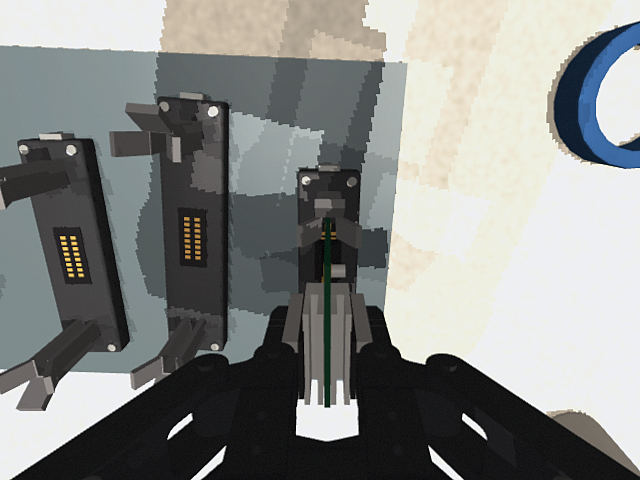

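Call:
carry_out(
  series=[
    [0,0,-0.2,0,0,0,0],
    [0,0,-0.2,0,0,0,0],
    [0,0,-0.15,0,0,0,0],
    [0,0,-0.1,0,0,0,0],
    [0,0,-0.05,0,0,0,0],
    [0,0,-0.03,0,0,0,0],
    [0,0,-0.03,0,0,0,0],
    [0,0,-0.03,0,0,0,0],
    [0,0,0,0,0,0,0],
    [0,0,0,0,0,0,0],
  ],
)

```text
t: 11.8
tool_pos: [0.5487, -0.1264, 0.0729]
tool_rot: [-0.186, -3.136, -0.0]
contact_force: [-4.1, 0.9, 6.2]
opening: 0.0152
```

```bash
python3 snap.py w8
```

```text
t 11.8 tcp [ 0.5487 -0.1264  0.0729] yaw_y 83.2 tilt [-0.0003  0.0001] F [-4.1  0.9  6.2] open 0.0152
```

Call:
carry_out(
  series=[
    [0,0,-0.04,0,0,0,0],
    [0,0,-0.04,0,0,0,0],
    [0,0,0,0,0,0,0],
    [0,0,0,0,0,0,0],
  ],
)

```text
t: 12.25
tool_pos: [0.5491, -0.1265, 0.0729]
tool_rot: [-0.186, -3.136, 0.0]
contact_force: [-8.1, 2.6, 15.1]
opening: 0.0154
```

```bash
python3 snap.py w8
python3 - <<'E'
from ov import *
draw('w8','w8z',[],(240,130,420,420),2)
p=ctrl.get_image('scene');cv2.imwrite('pics/s8z.png',cv2.resize(p['frame'][220:350,90:300],None,fx=3.8,fy=3.8,interpolation=2))
E
```

```text
t 12.25 tcp [ 0.5491 -0.1265  0.0729] yaw_y 83.21 tilt [-0.0003 -0.    ] F [-8.1  2.6 15.1] open 0.0154
```

View pics/w8z.png

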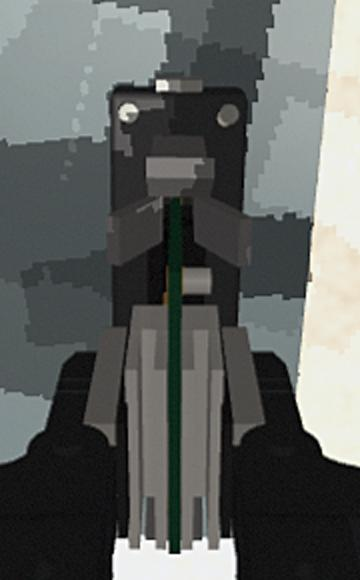

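View pics/s8z.png

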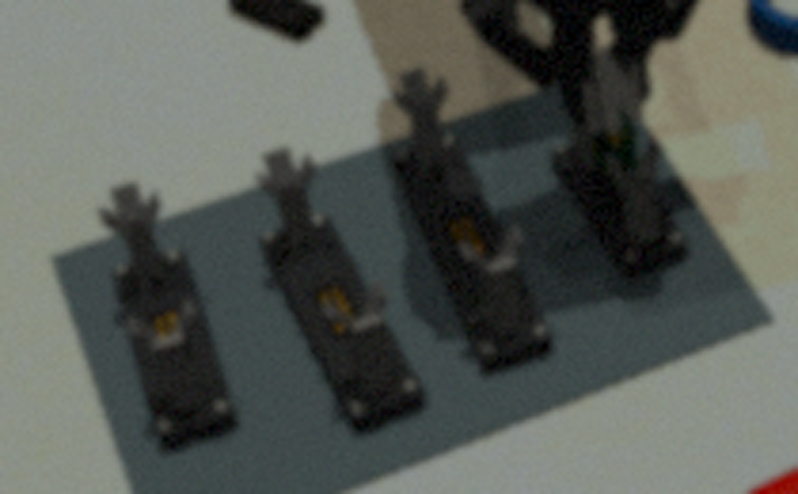

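```bash
python3 - <<'E'
from ov import *
p,R,t,im=load('w8'); x,y,_=p['pos']; yaw=-.1185
it=[(x,y,yaw,.018,.008,.102),(x,y,yaw,.018,.0085,.081),(x,y,yaw,.03,.0012,.102)]
it2=[(.5494,-.1265,-.118,.048,.018,.014),(.5494,-.1265,-.118,.033,.0035,.056)]
draw('w8','w8z',it,(270,200,380,420),2.7)
draw('w8','w8y',it2,(240,150,420,420),2.2)
E
cd pics; python3 -c "
import cv2,numpy as np
a=cv2.imread('w8z.png');b=cv2.imread('w8y.png');h=max(a.shape[0],b.shape[0])
f=lambda m:cv2.copyMakeBorder(m,0,h-m.shape[0],0,5,0)
cv2.imwrite('w8c.png',np.hstack([f(a),f(b)]))"
```

```text
(no output)
```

View pics/w8c.png

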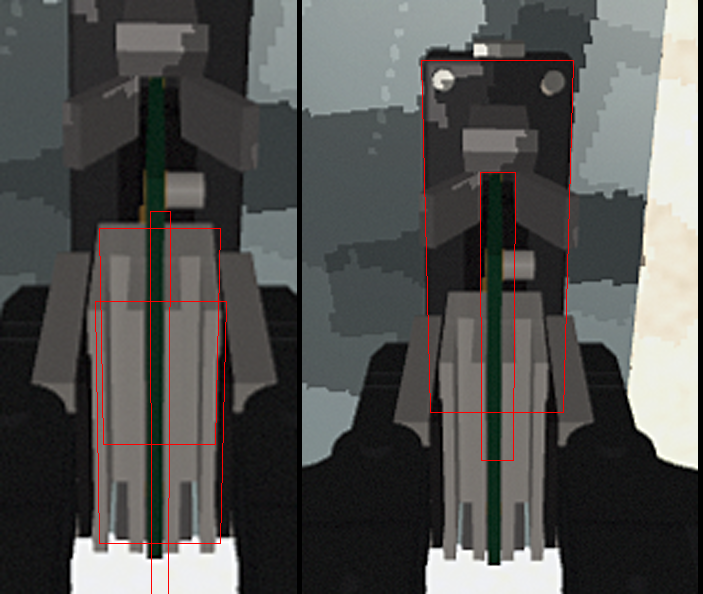

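Call:
carry_out(
  series=[
    [0,0,0.12,0,0,0,0],
    [-0.04,0,0.04,0,0,0,0],
    [0,0,0,0,0,0,0],
    [0,0,-0.04,0,0,0,0],
    [0,0,-0.04,0,0,0,0],
    [0,0,-0.04,0,0,0,0],
    [0,0,0,0,0,0,0],
    [0,0,0,0,0,0,0],
  ],
)

```text
t: 13.15
tool_pos: [0.548, -0.1266, 0.0729]
tool_rot: [-0.186, -3.136, -0.0]
contact_force: [-5.4, 1.2, 13.3]
opening: 0.0155
```

```bash
python3 snap.py w9
```

```text
t 13.15 tcp [ 0.548  -0.1266  0.0729] yaw_y 83.2 tilt [-0.0003  0.    ] F [-5.4  1.2 13.3] open 0.0155
```

Call:
carry_out(
  series=[
    [0,0,0.06,0,0,0,0],
    [0,0,0,0,0,0,0.05],
    [0,0,0,0,0,0,0.45],
    [0,0,0,0,0,0,0.45],
    [0,0,0,0,0,0,0.45],
    [0,0,0,0,0,0,0.45],
  ],
)

```text
t: 13.8
tool_pos: [0.5473, -0.1264, 0.0716]
tool_rot: [-0.186, -3.135, -0.0]
contact_force: [-0.5, 0.2, -0.8]
opening: 0.0383
```

```bash
python3 snap.py w10
python3 - <<'E'
from ov import *
p,R,t,im=load('w10'); x,y=.5485,-.1265; yaw=-.1185
it=[(x,y,yaw,.018,.008,.102),(x,y,yaw,.03,.0012,.102)]
draw('w10','w10z',it,(240,150,420,420),2.2)
E
```

```text
t 13.8 tcp [ 0.5473 -0.1264  0.0716] yaw_y 83.19 tilt [-0.0007  0.0002] F [-0.5  0.2 -0.8] open 0.0383
```

View pics/w10z.png

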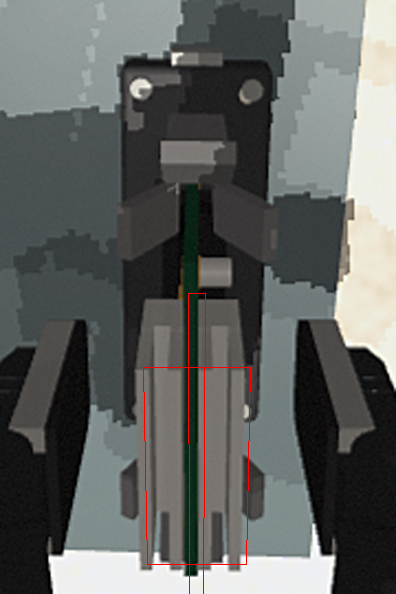

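Call:
carry_out(
  series=[
    [0,0,0.5,0,0,0,0.45],
    [0,0,0.9,0,0,0,0.45],
    [0,0,1,0,0,0,0.45],
    [0,0,1,0,0,0,0.45],
    [0,0,1,0,0,0,0.45],
    [0,0.4,0.6,0,0,0,0.45],
    [-0.1,0.9,0.2,0,0,-0.07,0.45],
    [-0.1,1,0,0,0,-0.07,0.45],
    [-0.1,1,0,0,0,-0.07,0.45],
    [-0.1,1,0,0,0,-0.07,0.45],
    [-0.1,1,0,0,0,-0.07,0.45],
    [-0.1,1,0,0,0,-0.07,0.45],
  ],
)

```text
t: 15.05
tool_pos: [0.5321, 0.0327, 0.2022]
tool_rot: [-0.252, -3.131, -0.0]
contact_force: [0.0, 0.0, 0.3]
opening: 0.0382
```

Call:
carry_out(
  series=[
    [-0.1,1,0,0,0,-0.07,0.45],
    [-0.1,1,0,0,0,-0.07,0.45],
    [-0.1,1,0,0,0,-0.07,0.45],
    [-0.1,1,0,0,0,-0.07,0.45],
    [-0.1,1,0,0,0,-0.07,0.45],
    [-0.1,1,0,0,0,-0.07,0.45],
    [-0.1,1,0,0,0,-0.07,0.45],
    [-0.15,0.95,0,0,0,-0.07,0.45],
    [0,0,0,0,0,0,0.45],
    [0,0,0,0,0,0,0.45],
    [0,0,0,0,0,0,0.45],
  ],
)

```text
t: 16.15
tool_pos: [0.5113, 0.2293, 0.202]
tool_rot: [-0.341, -3.123, 0.001]
contact_force: [-0.2, 0.3, -0.1]
opening: 0.0382
```

```bash
python3 snap.py w11
python3 - <<'E'
from ov import *
y=np.radians(-12.6); u=np.array([-np.sin(y),np.cos(y)])
b=np.array([.4950,.1663])
it=[(*(b+u*.066*k),y,hl,.008,.096) for k,hl in ((1,.038),(2,.028),(3,.048))]
draw('w11','w11z',it,(280,110,540,310),3)
E
```

```text
t 16.15 tcp [0.5113 0.2293 0.202 ] yaw_y 77.55 tilt [-0.0001 -0.0004] F [-0.2  0.3 -0.1] open 0.0382
```

View pics/w11z.png

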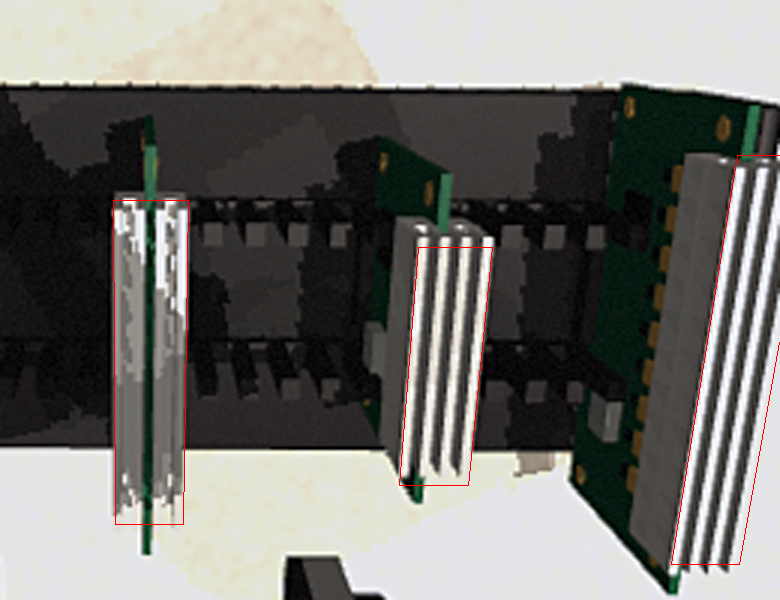

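Call:
carry_out(
  series=[
    [-0.11,0.06,0,0,0,-0.02,0.45],
    [0,0,-0.5,0,0,0,0.45],
    [0,0,-0.8,0,0,0,0.45],
    [0,0,-0.8,0,0,0,0.45],
    [0,0,-0.8,0,0,0,0.45],
    [0,0,-0.8,0,0,0,0.45],
    [0,0,-0.8,0,0,0,0.45],
    [0,0,-0.5,0,0,0,0.45],
    [0,0,-0.4,0,0,0,0.45],
    [0,0,-0.1,0,0,0,0.45],
    [0,0,0,0,0,0,0.45],
  ],
)

```text
t: 17.3
tool_pos: [0.5087, 0.2313, 0.0645]
tool_rot: [-0.343, -3.123, 0.0]
contact_force: [1.1, 0.1, 0.7]
opening: 0.0384
```

```bash
python3 snap.py w12
```

```text
t 17.3 tcp [0.5087 0.2313 0.0645] yaw_y 77.46 tilt [-0.0001 -0.    ] F [1.1 0.1 0.7] open 0.0384
```

View pics/w12.png

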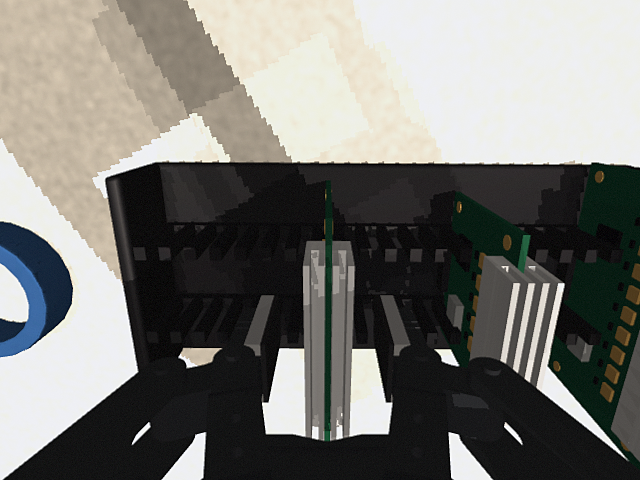

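Call:
carry_out(
  series=[
    [0,0,0,0,0,0,0],
    [0,0,0,0,0,0,0],
    [0,0,0,0,0,0,0],
    [0,0,0,0,0,0,0],
    [0,0,0,0,0,0,0],
    [0,0,0,0,0,0,0],
  ],
)

```text
t: 17.95
tool_pos: [0.5095, 0.2316, 0.0658]
tool_rot: [0.343, 3.121, 0.001]
contact_force: [-0.3, -0.1, 6.3]
opening: 0.0152
```

Call:
carry_out(
  series=[
    [0,0,0.2,0,0,0,0],
    [0,0,0.4,0,0,0,0],
    [0,0,0.6,0,0,0,0],
    [0,0,0.8,0,0,0,0],
    [0,0,0.8,0,0,0,0],
    [0,0,0.8,0,0,0,0],
    [0,0,0.8,0,0,0,0],
    [0,0,0.8,0,0,0,0],
    [0,-0.2,0.6,0,0,0,0],
    [0,-0.5,0.3,0,0,0,0],
    [0.05,-0.8,0.2,0,0,0.04,0],
    [0.05,-1,0.1,0,0,0.04,0],
  ],
)

```text
t: 19.15
tool_pos: [0.5109, 0.1677, 0.2249]
tool_rot: [0.329, 3.124, -0.0]
contact_force: [-0.2, -1.0, -1.4]
opening: 0.0153
```

```bash
python3 snap.py w13
```

```text
t 19.15 tcp [0.5109 0.1677 0.2249] yaw_y 77.98 tilt [ 0.     -0.0002] F [-0.2 -1.  -1.4] open 0.0153
```

View pics/w13.png

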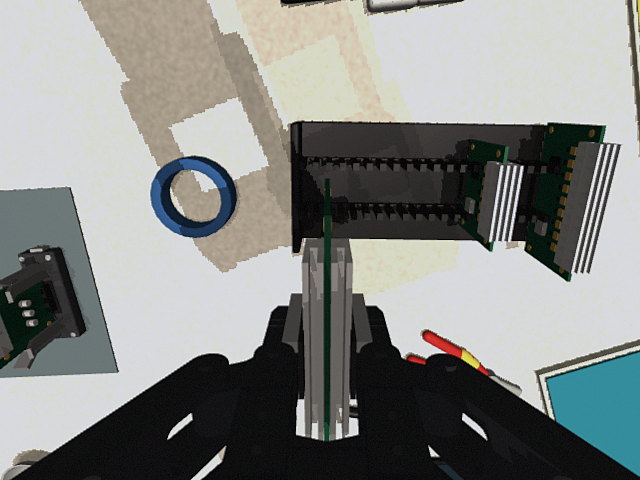

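Call:
carry_out(
  series=[
    [0.05,-1,0,0,0,0.055,0],
    [0.05,-1,0,0,0,0.055,0],
    [0.05,-1,0,0,0,0.055,0],
    [0.05,-1,0,0,0,0.055,0],
    [0.05,-1,0,0,0,0.055,0],
    [0.05,-1,0,0,0,0.055,0],
    [0.05,-1,0,0,0,0.055,0],
    [0.05,-1,0,0,0,0.055,0],
    [0.05,-1,0,0,0,0.055,0],
    [0.05,-1,0,0,0,0.055,0],
    [0.05,-1,0,0,0,0.055,0],
    [0.05,-1,0,0,0,0.055,0],
  ],
)

```text
t: 20.4
tool_pos: [0.5252, -0.1327, 0.224]
tool_rot: [-0.228, -3.132, -0.0]
contact_force: [0.8, 1.2, -1.4]
opening: 0.0151
```

Call:
carry_out(
  series=[
    [0.05,-1,0,0,0,0.055,0],
    [0.05,-1,0,0,0,0.055,0],
    [0.05,-1,0,0,0,0.055,0],
    [0.05,-1,0,0,0,0.055,0],
    [0.05,-1,0,0,0,0.055,0],
    [0.05,-0.9,0,0,0,0.055,0],
    [0,0,0,0,0,0,0],
    [0,0,0,0,0,0,0],
    [0,0,0,0,0,0,0],
  ],
)

```text
t: 21.3
tool_pos: [0.5331, -0.2782, 0.2242]
tool_rot: [-0.175, -3.136, -0.001]
contact_force: [-0.5, -0.3, -1.2]
opening: 0.0153
```

```bash
python3 snap.py w14
python3 - <<'E'
from ov import *
it=[]
for c,L in (((.5335,-.2804,-.11),.068),((.5307,-.2059,-.19),.078),((.5006,-.3545,-.213),.058)):
    it+=[(*c,L,.018,.014),(*c,L-.015,.0035,.056)]
draw('w14','w14z',it,(180,80,440,275),3)
E
```

```text
t 21.3 tcp [ 0.5331 -0.2782  0.2242] yaw_y 83.6 tilt [-0.0007  0.0007] F [-0.5 -0.3 -1.2] open 0.0153
```

View pics/w14z.png

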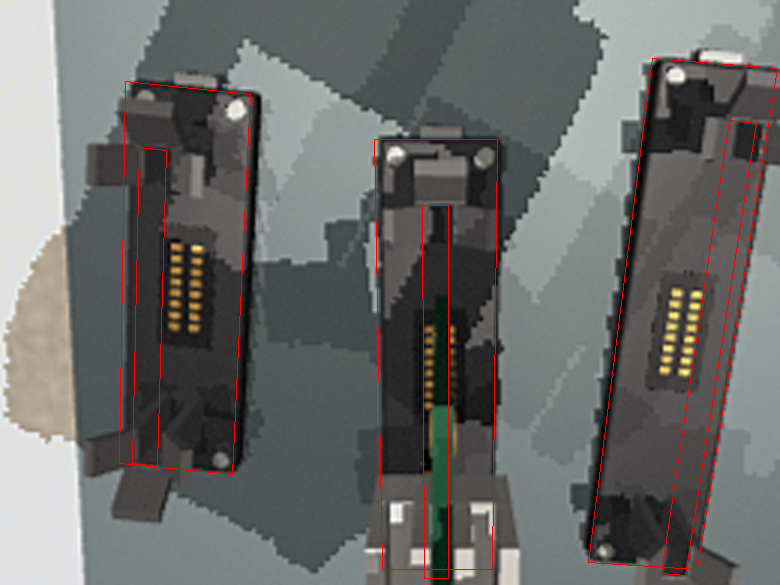

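Call:
carry_out(
  series=[
    [0.02,-0.07,-0.3,0,0,0,0],
    [0,0,-0.7,0,0,0,0],
    [0,0,-0.8,0,0,0,0],
    [0,0,-0.6,0,0,0,0],
    [0,0,-0.5,0,0,0,0],
    [0,0,-0.5,0,0,0,0],
    [0,0,-0.5,0,0,0,0],
    [0,0,-0.5,0,0,0,0],
    [0,0,-0.4,0,0,0,0],
    [0,0,-0.4,0,0,0,0],
    [0,0,0,0,0,0,0],
    [0,0,0,0,0,0,0],
  ],
)

```text
t: 22.55
tool_pos: [0.5342, -0.2805, 0.0945]
tool_rot: [0.176, 3.137, 0.0]
contact_force: [0.5, 0.1, -2.0]
opening: 0.0155
```

```bash
python3 snap.py w15
```

```text
t 22.55 tcp [ 0.5342 -0.2805  0.0945] yaw_y 83.59 tilt [0. 0.] F [ 0.5  0.1 -2. ] open 0.0155
```

View pics/w15.png

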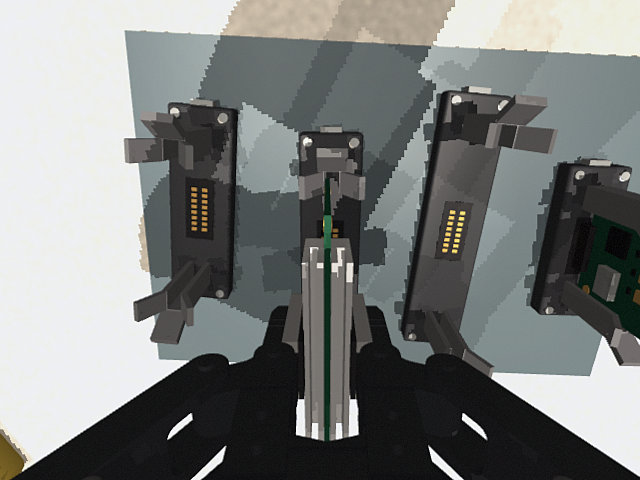

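Call:
carry_out(
  series=[
    [0,0,-0.2,0,0,0,0],
    [0,0,-0.2,0,0,0,0],
    [0,0,-0.15,0,0,0,0],
    [0,0,-0.12,0,0,0,0],
    [0,0,-0.08,0,0,0,0],
    [0,0,-0.05,0,0,0,0],
    [0,0,-0.03,0,0,0,0],
    [0,0,-0.03,0,0,0,0],
    [0,0,0,0,0,0,0],
    [0,0,0,0,0,0,0],
  ],
)

```text
t: 23.6
tool_pos: [0.5342, -0.2805, 0.0738]
tool_rot: [-0.175, -3.137, 0.0]
contact_force: [-4.1, 2.4, 5.7]
opening: 0.0154
```

Contact at the same relative height as board d. A little confirming push, then release.

Call:
carry_out(
  series=[
    [0,0,-0.04,0,0,0,0],
    [0,0,-0.02,0,0,0,0],
    [0,0,0,0,0,0,0],
    [0,0,0,0,0,0,0],
  ],
)

```text
t: 24.0
tool_pos: [0.5342, -0.2806, 0.0738]
tool_rot: [-0.175, -3.136, 0.0]
contact_force: [-8.0, 2.7, 11.8]
opening: 0.0151
```

Call:
carry_out(
  series=[
    [0,0,0.06,0,0,0,0],
    [0,0,0,0,0,0,0.05],
    [0,0,0,0,0,0,0.45],
    [0,0,0,0,0,0,0.45],
    [0,0,0,0,0,0,0.45],
    [0,0,0,0,0,0,0.45],
  ],
)

```text
t: 24.6
tool_pos: [0.5342, -0.2805, 0.0728]
tool_rot: [0.176, 3.136, -0.0]
contact_force: [-0.1, 0.1, 0.3]
opening: 0.0386
```

```bash
python3 snap.py w16
```

```text
t 24.6 tcp [ 0.5342 -0.2805  0.0728] yaw_y 83.59 tilt [ 0.0003 -0.0001] F [-0.1  0.1  0.3] open 0.0386
```

View pics/w16.png

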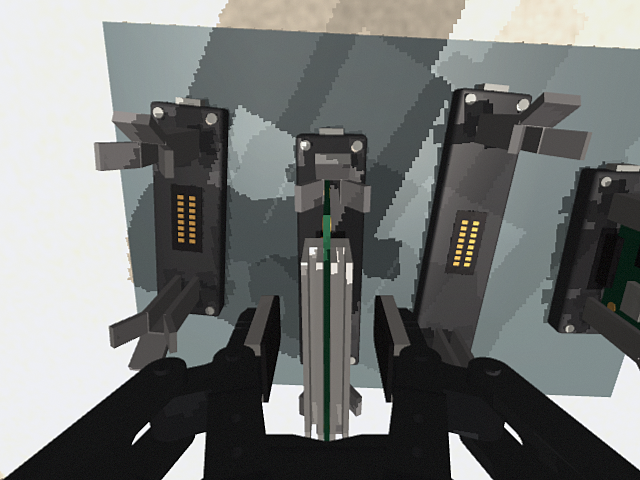

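Call:
carry_out(
  series=[
    [0,0,0.5,0,0,0,0.45],
    [0,0,0.9,0,0,0,0.45],
    [0,0,1,0,0,0,0.45],
    [0,0,1,0,0,0,0.45],
    [0,0,1,0,0,0,0.45],
    [0,0.4,0.6,0,0,0,0.45],
    [-0.02,0.8,0.2,0,0,-0.045,0.45],
    [-0.02,1,0,0,0,-0.045,0.45],
    [-0.02,1,0,0,0,-0.045,0.45],
    [-0.02,1,0,0,0,-0.045,0.45],
    [-0.02,1,0,0,0,-0.045,0.45],
    [-0.02,1,0,0,0,-0.045,0.45],
  ],
)

```text
t: 25.85
tool_pos: [0.5307, -0.1237, 0.2032]
tool_rot: [0.218, 3.134, 0.0]
contact_force: [0.7, 0.8, -0.6]
opening: 0.0384
```

Call:
carry_out(
  series=[
    [-0.02,1,0,0,0,-0.045,0.45],
    [-0.02,1,0,0,0,-0.045,0.45],
    [-0.02,1,0,0,0,-0.045,0.45],
    [-0.02,1,0,0,0,-0.045,0.45],
    [-0.02,1,0,0,0,-0.045,0.45],
    [-0.02,1,0,0,0,-0.045,0.45],
    [-0.02,1,0,0,0,-0.045,0.45],
    [-0.02,1,0,0,0,-0.045,0.45],
    [-0.02,1,0,0,0,-0.045,0.45],
    [-0.02,1,0,0,0,-0.045,0.45],
    [-0.02,1,0,0,0,-0.045,0.45],
    [-0.02,1,0,0,0,-0.045,0.45],
  ],
)

```text
t: 27.05
tool_pos: [0.5244, 0.1761, 0.2032]
tool_rot: [-0.302, -3.127, -0.0]
contact_force: [0.3, 0.2, 1.0]
opening: 0.038
```

Call:
carry_out(
  series=[
    [-0.02,1,0,0,0,-0.045,0.45],
    [-0.02,1,0,0,0,-0.045,0.45],
    [-0.02,1,0,0,0,-0.045,0.45],
    [-0.02,1,0,0,0,-0.045,0.45],
    [-0.02,0.8,0,0,0,-0.045,0.45],
    [0,0,0,0,0,0,0.45],
    [0,0,0,0,0,0,0.45],
    [0,0,0,0,0,0,0.45],
  ],
)

```text
t: 27.85
tool_pos: [0.5224, 0.294, 0.203]
tool_rot: [-0.338, -3.123, 0.001]
contact_force: [-0.3, 0.2, -0.1]
opening: 0.0383
```

```bash
python3 snap.py w17
python3 - <<'E'
from ov import *
y=np.radians(-12.6); u=np.array([-np.sin(y),np.cos(y)])
b=np.array([.4950,.1663])
it=[(*(b+u*.066*k),y,hl,.008,.096) for k,hl in ((2,.028),(3,.048))]
draw('w17','w17z',it,(280,110,540,310),3)
E
```

```text
t 27.85 tcp [0.5224 0.294  0.203 ] yaw_y 77.64 tilt [-0.0002 -0.0004] F [-0.3  0.2 -0.1] open 0.0383
```

View pics/w17z.png

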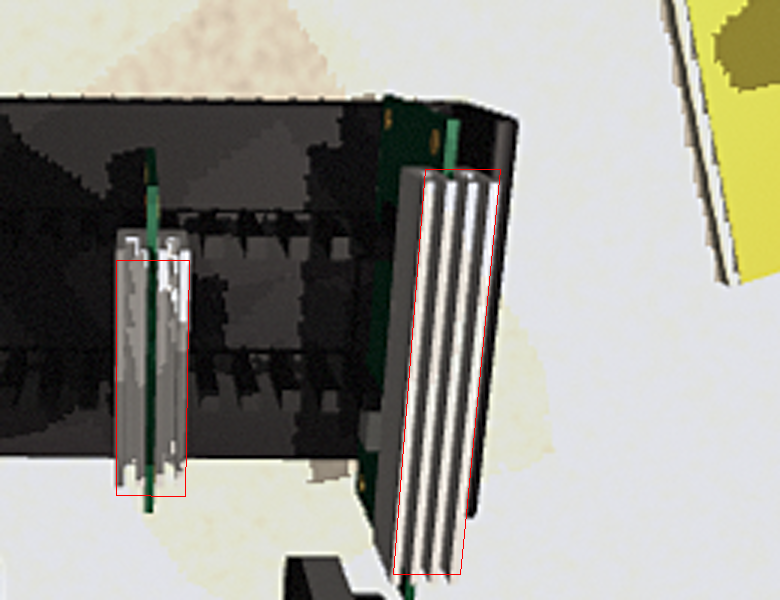

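Call:
carry_out(
  series=[
    [-0.03,0.06,0,0,0,-0.03,0.45],
    [0,0,-0.5,0,0,0,0.45],
    [0,0,-0.8,0,0,0,0.45],
    [0,0,-0.8,0,0,0,0.45],
    [0,0,-0.8,0,0,0,0.45],
    [0,0,-0.8,0,0,0,0.45],
    [0,0,-0.8,0,0,0,0.45],
    [0,0,-0.5,0,0,0,0.45],
    [0,0,-0.4,0,0,0,0.45],
    [0,0,-0.1,0,0,0,0.45],
    [0,0,0,0,0,0,0.45],
  ],
)

```text
t: 29.0
tool_pos: [0.5219, 0.2961, 0.0655]
tool_rot: [-0.342, -3.123, 0.0]
contact_force: [-0.3, 0.2, 0.6]
opening: 0.0382
```

```bash
python3 snap.py w18
```

```text
t 29.0 tcp [0.5219 0.2961 0.0655] yaw_y 77.49 tilt [-0.0001 -0.    ] F [-0.3  0.2  0.6] open 0.0382
```

View pics/w18.png

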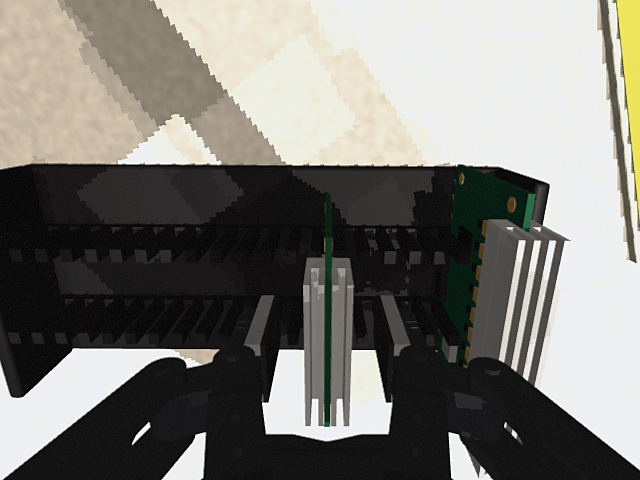

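Call:
carry_out(
  series=[
    [0,0,0,0,0,0,0],
    [0,0,0,0,0,0,0],
    [0,0,0,0,0,0,0],
    [0,0,0,0,0,0,0],
    [0,0,0,0,0,0,0],
    [0,0,0,0,0,0,0],
  ],
)

```text
t: 29.65
tool_pos: [0.5227, 0.2964, 0.0668]
tool_rot: [0.342, 3.121, 0.001]
contact_force: [-0.6, -0.9, 5.7]
opening: 0.0154
```

Call:
carry_out(
  series=[
    [0,0,0.2,0,0,0,0],
    [0,0,0.4,0,0,0,0],
    [0,0,0.6,0,0,0,0],
    [0,0,0.8,0,0,0,0],
    [0,0,0.8,0,0,0,0],
    [0,0,0.8,0,0,0,0],
    [0,0,0.8,0,0,0,0],
    [0,0,0.8,0,0,0,0],
    [0,-0.2,0.6,0,0,0,0],
    [0,-0.5,0.3,0,0,0,0],
    [0,-0.8,0.2,0,0,0,0],
    [0,-1,0.1,0,0,0,0],
  ],
)

```text
t: 30.85
tool_pos: [0.5215, 0.2325, 0.2259]
tool_rot: [-0.341, -3.123, 0.0]
contact_force: [0.7, 0.6, -1.3]
opening: 0.0153
```

```bash
python3 snap.py w19
```

```text
t 30.85 tcp [0.5215 0.2325 0.2259] yaw_y 77.54 tilt [-0.0001 -0.0002] F [ 0.7  0.6 -1.3] open 0.0153
```

View pics/w19.png

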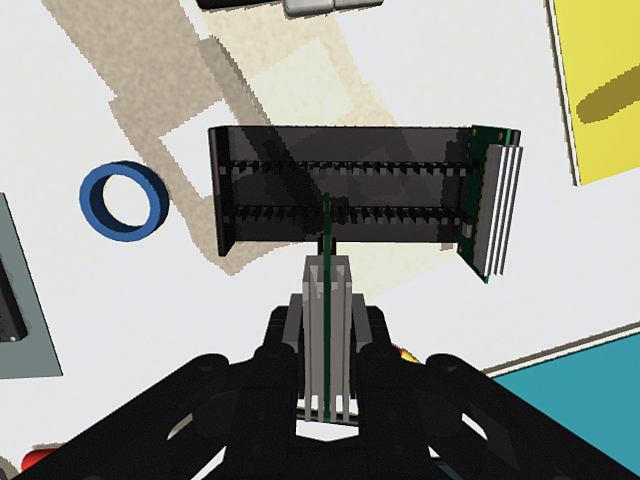

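Call:
carry_out(
  series=[
    [-0.035,-1,0,0,0,0,0],
    [-0.035,-1,0,0,0,0,0],
    [-0.035,-1,0,0,0,0,0],
    [-0.035,-1,0,0,0,0,0],
    [-0.035,-1,0,0,0,0,0],
    [-0.035,-1,0,0,0,0,0],
    [-0.035,-1,0,0,0,0,0],
    [-0.035,-1,0,0,0,0,0],
    [-0.035,-1,0,0,0,0,0],
    [-0.035,-1,0,0,0,0,0],
    [-0.035,-1,0,0,0,0,0],
    [-0.035,-1,0,0,0,0,0],
  ],
)

```text
t: 32.1
tool_pos: [0.5103, -0.0679, 0.225]
tool_rot: [-0.343, -3.121, -0.0]
contact_force: [0.2, -0.8, -1.1]
opening: 0.0152
```

Call:
carry_out(
  series=[
    [-0.035,-1,0,0,0,0,0],
    [-0.035,-1,0,0,0,0,0],
    [-0.035,-1,0,0,0,0,0],
    [-0.035,-1,0,0,0,0,0],
    [-0.035,-1,0,0,0,0,0],
    [-0.035,-1,0,0,0,0,0],
    [-0.035,-1,0,0,0,0,0],
    [-0.035,-1,0,0,0,0,0],
    [-0.035,-1,0,0,0,0,0],
    [-0.035,-1,0,0,0,0,0],
    [-0.035,-0.9,0,0,0,0.04,0],
    [0,-0.6,0,0,0,0,0],
  ],
)

```text
t: 33.3
tool_pos: [0.5005, -0.3555, 0.2249]
tool_rot: [-0.338, -3.122, -0.001]
contact_force: [0.2, -0.0, -1.1]
opening: 0.0149
```

Call:
carry_out(
  series=[
    [0,0,0,0,0,0,0],
    [0,0,0,0,0,0,0],
    [0,0,0,0,0,0,0],
  ],
)

```text
t: 33.6
tool_pos: [0.5017, -0.353, 0.2254]
tool_rot: [-0.335, -3.123, -0.001]
contact_force: [-0.2, -0.0, -2.2]
opening: 0.0152
```

```bash
python3 snap.py w20
python3 - <<'E'
from ov import *
it=[]
for c,L in (((.5307,-.2059,-.19),.078),((.5006,-.3545,-.213),.058)):
    it+=[(*c,L,.018,.014),(*c,L-.015,.0035,.056)]
draw('w20','w20z',it,(230,90,490,285),3)
E
```

```text
t 33.6 tcp [ 0.5017 -0.353   0.2254] yaw_y 77.77 tilt [-0.0003  0.0007] F [-0.2 -0.  -2.2] open 0.0152
```

View pics/w20z.png

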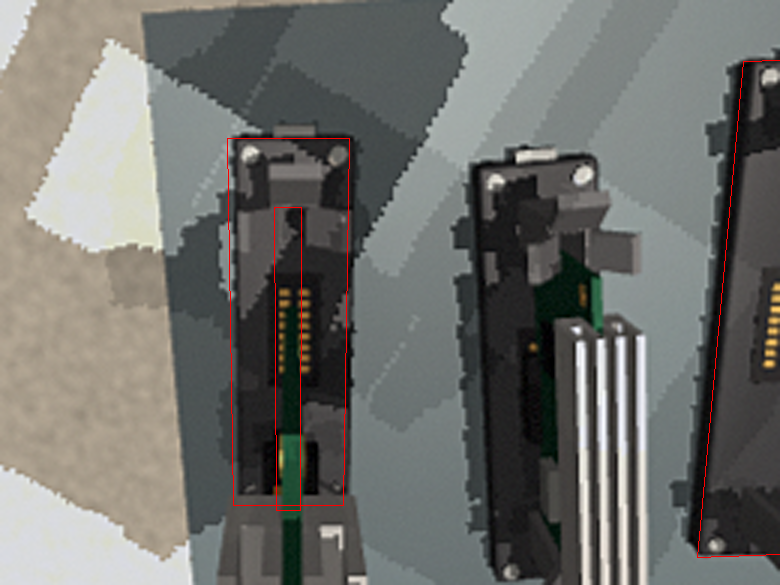

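Call:
carry_out(
  series=[
    [0.01,-0.01,-0.3,0,0,-0.05,0],
    [0,0,-0.7,0,0,0,0],
    [0,0,-0.8,0,0,0,0],
    [0,0,-0.6,0,0,0,0],
    [0,0,-0.5,0,0,0,0],
    [0,0,-0.5,0,0,0,0],
    [0,0,-0.5,0,0,0,0],
    [0,0,-0.5,0,0,0,0],
    [0,0,-0.4,0,0,0,0],
    [0,0,-0.4,0,0,0,0],
    [0,0,0,0,0,0,0],
    [0,0,0,0,0,0,0],
  ],
)

```text
t: 34.85
tool_pos: [0.502, -0.3542, 0.0955]
tool_rot: [-0.344, -3.123, -0.0]
contact_force: [-0.1, 1.0, -0.9]
opening: 0.0153
```

```bash
python3 snap.py w21
```

```text
t 34.85 tcp [ 0.502  -0.3542  0.0955] yaw_y 77.44 tilt [-0.0001  0.0002] F [-0.1  1.  -0.9] open 0.0153
```

View pics/w21.png

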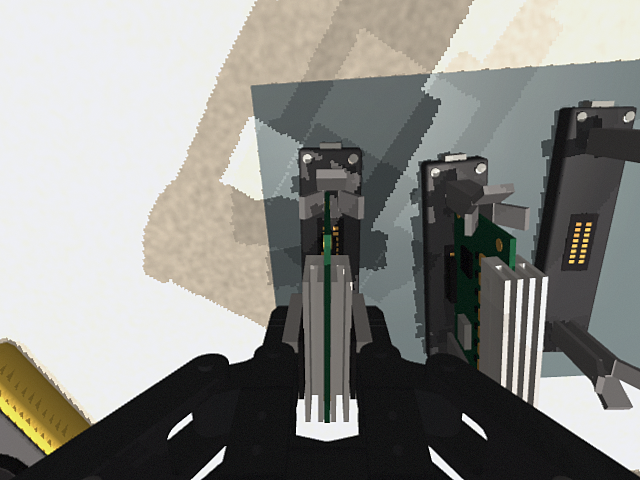

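Call:
carry_out(
  series=[
    [0.01,0.04,-0.2,0,0,0,0],
    [0,0,-0.2,0,0,0,0],
    [0,0,-0.15,0,0,0,0],
    [0,0,-0.12,0,0,0,0],
    [0,0,-0.08,0,0,0,0],
    [0,0,-0.05,0,0,0,0],
    [0,0,-0.03,0,0,0,0],
    [0,0,-0.03,0,0,0,0],
    [0,0,0,0,0,0,0],
    [0,0,0,0,0,0,0],
  ],
)

```text
t: 35.9
tool_pos: [0.5024, -0.3533, 0.0748]
tool_rot: [0.344, 3.123, -0.0]
contact_force: [-2.0, 2.0, 4.7]
opening: 0.0152
```

Call:
carry_out(
  series=[
    [0,0,-0.04,0,0,0,0],
    [0,0,-0.02,0,0,0,0],
    [0,0,0,0,0,0,0],
    [0,0,0,0,0,0,0],
  ],
)

```text
t: 36.3
tool_pos: [0.5025, -0.3534, 0.0748]
tool_rot: [0.344, 3.123, -0.0]
contact_force: [-5.0, 5.0, 12.1]
opening: 0.0153
```

Home at the predicted height. Releasing.

Call:
carry_out(
  series=[
    [0,0,0.06,0,0,0,0],
    [0,0,0,0,0,0,0.05],
    [0,0,0,0,0,0,0.45],
    [0,0,0,0,0,0,0.45],
    [0,0,0,0,0,0,0.45],
    [0,0,0,0,0,0,0.45],
  ],
)

```text
t: 36.9
tool_pos: [0.5021, -0.3531, 0.0736]
tool_rot: [-0.344, -3.122, -0.0]
contact_force: [0.3, -0.2, -0.4]
opening: 0.0386
```

```bash
python3 snap.py w22
```

```text
t 36.9 tcp [ 0.5021 -0.3531  0.0736] yaw_y 77.43 tilt [-0.0004  0.0003] F [ 0.3 -0.2 -0.4] open 0.0386
```

View pics/w22.png

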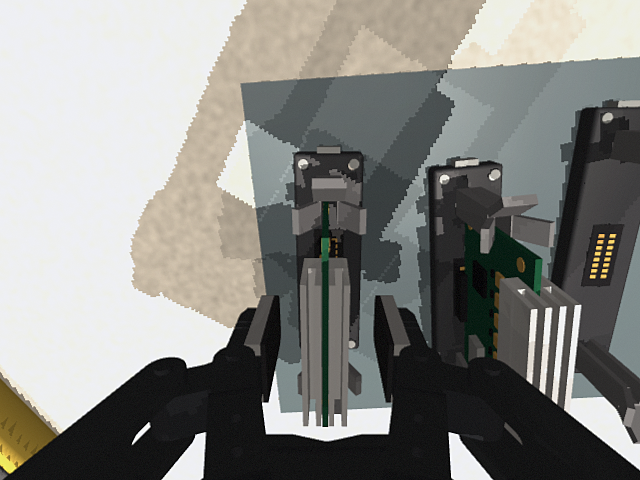

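Call:
carry_out(
  series=[
    [0,0,0.5,0,0,0,0.45],
    [0,0,0.9,0,0,0,0.45],
    [0,0,1,0,0,0,0.45],
    [0,0,1,0,0,0,0.45],
    [0,0,1,0,0,0,0.45],
    [0,0.4,0.6,0,0,0,0.45],
    [0.05,0.8,0.2,0,0,0,0.45],
    [0.05,1,0,0,0,0,0.45],
    [0.05,1,0,0,0,0,0.45],
    [0.05,1,0,0,0,0,0.45],
    [0.05,1,0,0,0,0,0.45],
    [0.05,1,0,0,0,0,0.45],
  ],
)

```text
t: 38.15
tool_pos: [0.5088, -0.1952, 0.2026]
tool_rot: [-0.342, -3.121, -0.002]
contact_force: [0.2, -0.9, 0.2]
opening: 0.0386
```

Call:
carry_out(
  series=[
    [0.05,1,0,0,0,0,0.45],
    [0.05,1,0,0,0,0,0.45],
    [0.05,1,0,0,0,0,0.45],
    [0.05,1,0,0,0,0,0.45],
    [0.05,1,0,0,0,0,0.45],
    [0.05,1,0,0,0,0,0.45],
    [0.05,1,0,0,0,0,0.45],
    [0.05,1,0,0,0,0,0.45],
    [0.05,1,0,0,0,0,0.45],
    [0.05,1,0,0,0,0,0.45],
    [0.05,1,0,0,0,0,0.45],
    [0.05,1,0,0,0,0,0.45],
  ],
)

```text
t: 39.35
tool_pos: [0.5229, 0.104, 0.2026]
tool_rot: [-0.342, -3.12, -0.0]
contact_force: [0.9, -0.6, 0.2]
opening: 0.0382
```

Call:
carry_out(
  series=[
    [0.05,1,0,0,0,0,0.45],
    [0.05,1,0,0,0,0,0.45],
    [0.05,1,0,0,0,0,0.45],
    [0.05,1,0,0,0,0,0.45],
    [0.05,1,0,0,0,0,0.45],
    [0.05,1,0,0,0,0,0.45],
    [0.05,1,0,0,0,0,0.45],
    [0.05,1,0,0,0,0,0.45],
    [0.05,1,0,0,0,0,0.45],
    [0.05,0.5,0,0,0,0,0.45],
    [0,0,0,0,0,0,0.45],
    [0,0,0,0,0,0,0.45],
  ],
)

```text
t: 40.55
tool_pos: [0.5365, 0.339, 0.2034]
tool_rot: [-0.343, -3.122, 0.002]
contact_force: [0.8, 0.1, -0.2]
opening: 0.0384
```

```bash
python3 snap.py w23
python3 - <<'E'
from ov import *
y=np.radians(-12.6)
it=[(.5398,.3591,y,.048,.008,.096)]
draw('w23','w23z',it,(240,90,440,310),2.7)
E
```

```text
t 40.55 tcp [0.5365 0.339  0.2034] yaw_y 77.46 tilt [-0.0011 -0.001 ] F [ 0.8  0.1 -0.2] open 0.0384
```

View pics/w23z.png

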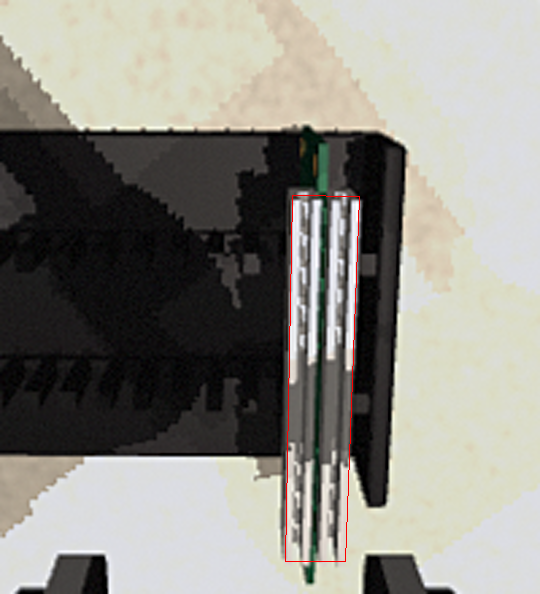

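Call:
carry_out(
  series=[
    [0.06,0.4,0,0,0,0,0.45],
    [0.05,0.39,0,0,0,0,0.45],
    [0,0,-0.5,0,0,0,0.45],
    [0,0,-0.8,0,0,0,0.45],
    [0,0,-0.8,0,0,0,0.45],
    [0,0,-0.8,0,0,0,0.45],
    [0,0,-0.8,0,0,0,0.45],
    [0,0,-0.8,0,0,0,0.45],
    [0,0,-0.5,0,0,0,0.45],
    [0,0,-0.4,0,0,0,0.45],
    [0,0,-0.1,0,0,0,0.45],
    [0,0,0,0,0,0,0.45],
  ],
)

```text
t: 41.8
tool_pos: [0.5401, 0.3591, 0.0665]
tool_rot: [0.344, 3.123, -0.0]
contact_force: [-0.4, 0.7, 1.0]
opening: 0.0386
```

```bash
python3 snap.py w24
```

```text
t 41.8 tcp [0.5401 0.3591 0.0665] yaw_y 77.43 tilt [ 0. -0.] F [-0.4  0.7  1. ] open 0.0386
```

View pics/w24.png

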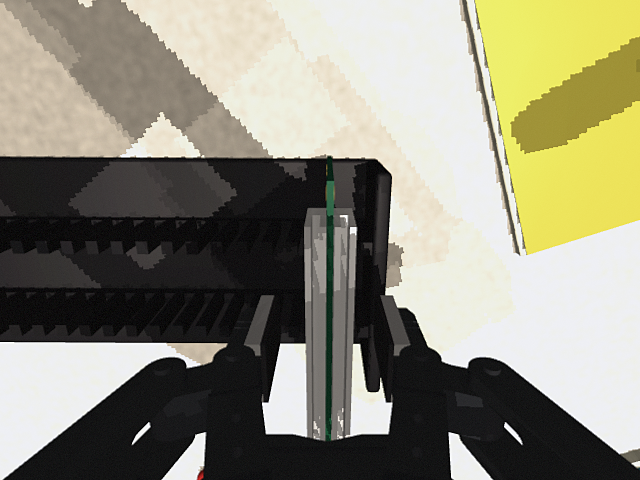

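Call:
carry_out(
  series=[
    [0,0,0,0,0,0,0],
    [0,0,0,0,0,0,0],
    [0,0,0,0,0,0,0],
    [0,0,0,0,0,0,0],
    [0,0,0,0,0,0,0],
    [0,0,0,0,0,0,0],
  ],
)

```text
t: 42.45
tool_pos: [0.5408, 0.3595, 0.0679]
tool_rot: [0.344, 3.121, 0.002]
contact_force: [0.2, 0.3, 5.2]
opening: 0.0153
```

Call:
carry_out(
  series=[
    [0,0,0.2,0,0,0,0],
    [0,0,0.4,0,0,0,0],
    [0,0,0.6,0,0,0,0],
    [0,0,0.8,0,0,0,0],
    [0,0,0.8,0,0,0,0],
    [0,0,0.8,0,0,0,0],
    [0,0,0.8,0,0,0,0],
    [0,0,0.8,0,0,0,0],
    [0,-0.2,0.6,0,0,0,0],
    [0,-0.5,0.3,0,0,0,0],
    [0,-0.8,0.2,0,0,0,0],
    [0,-1,0.1,0,0,0,0],
  ],
)

```text
t: 43.65
tool_pos: [0.5396, 0.2949, 0.2264]
tool_rot: [-0.343, -3.122, 0.001]
contact_force: [0.1, -0.6, -2.5]
opening: 0.0151
```

```bash
python3 snap.py w25
```

```text
t 43.65 tcp [0.5396 0.2949 0.2264] yaw_y 77.46 tilt [-0.0007 -0.0008] F [ 0.1 -0.6 -2.5] open 0.0151
```

View pics/w25.png

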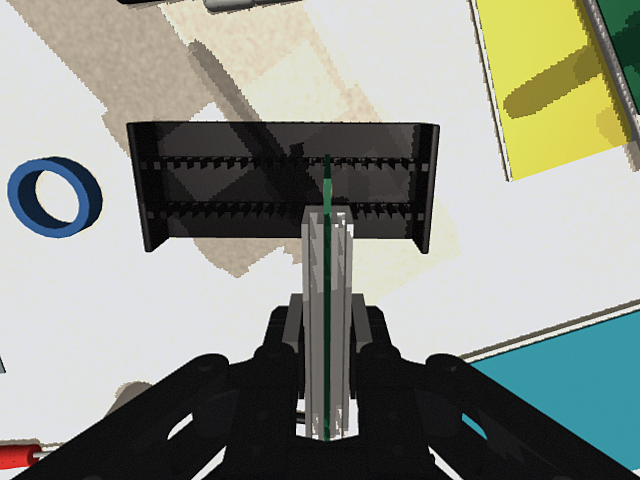

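Call:
carry_out(
  series=[
    [-0.015,-1,0,0,0,0.015,0],
    [-0.015,-1,0,0,0,0.015,0],
    [-0.015,-1,0,0,0,0.015,0],
    [-0.015,-1,0,0,0,0.015,0],
    [-0.015,-1,0,0,0,0.015,0],
    [-0.015,-1,0,0,0,0.015,0],
    [-0.015,-1,0,0,0,0.015,0],
    [-0.015,-1,0,0,0,0.015,0],
    [-0.015,-1,0,0,0,0.015,0],
    [-0.015,-1,0,0,0,0.015,0],
    [-0.015,-1,0,0,0,0.015,0],
    [-0.015,-1,0,0,0,0.015,0],
  ],
)

```text
t: 44.9
tool_pos: [0.534, -0.0056, 0.2253]
tool_rot: [-0.317, -3.123, 0.001]
contact_force: [0.8, -0.3, -1.4]
opening: 0.0155
```

Call:
carry_out(
  series=[
    [-0.015,-1,0,0,0,0.015,0],
    [-0.015,-1,0,0,0,0.015,0],
    [-0.015,-1,0,0,0,0.015,0],
    [-0.015,-1,0,0,0,0.015,0],
    [-0.015,-1,0,0,0,0.015,0],
    [-0.015,-1,0,0,0,0.015,0],
    [-0.015,-0.9,0,0,0,0.015,0],
    [-0.015,-0.6,0,0,0,0.015,0],
    [0,-0.3,0,0,0,0,0],
    [0,0,0,0,0,0,0],
    [0,0,0,0,0,0,0],
    [0,0,0,0,0,0,0],
  ],
)

```text
t: 46.1
tool_pos: [0.5325, -0.1976, 0.2265]
tool_rot: [-0.295, -3.128, -0.0]
contact_force: [0.1, 0.2, -1.7]
opening: 0.0151
```

```bash
python3 snap.py w26
python3 - <<'E'
from ov import *
it=[]
for c,L in (((.5307,-.2059,-.19),.078),):
    it+=[(*c,L,.018,.014),(*c,L-.015,.0035,.056)]
draw('w26','w26z',it,(200,80,460,275),3)
E
```

```text
t 46.1 tcp [ 0.5325 -0.1976  0.2265] yaw_y 79.21 tilt [-0.0001  0.0003] F [ 0.1  0.2 -1.7] open 0.0151
```

View pics/w26z.png

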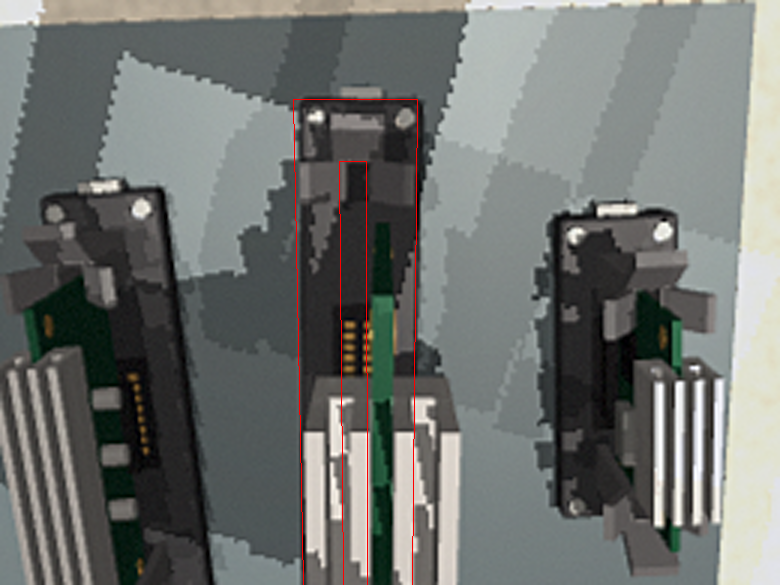

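Call:
carry_out(
  series=[
    [-0.02,-0.15,-0.3,0,0,-0.06,0],
    [0,-0.14,-0.7,0,0,-0.06,0],
    [0,0,-0.7,0,0,0,0],
    [0,0,-0.6,0,0,0,0],
    [0,0,-0.5,0,0,0,0],
    [0,0,0,0,0,0,0],
    [0,0,0,0,0,0,0],
    [0,0,0,0,0,0,0],
  ],
)

```text
t: 46.95
tool_pos: [0.5326, -0.206, 0.1577]
tool_rot: [0.315, 3.124, -0.001]
contact_force: [-0.9, -0.2, -1.9]
opening: 0.0151
```

```bash
python3 snap.py w27
python3 - <<'E'
from ov import *
it=[]
for c,L in (((.5308,-.2054,-.20),.078),):
    it+=[(*c,L,.018,.014),(*c,L-.015,.0035,.056)]
draw('w27','w27z',it,(230,80,430,275),3)
E
```

```text
t 46.95 tcp [ 0.5326 -0.206   0.1577] yaw_y 78.47 tilt [ 0.0017 -0.0009] F [-0.9 -0.2 -1.9] open 0.0151
```

View pics/w27z.png

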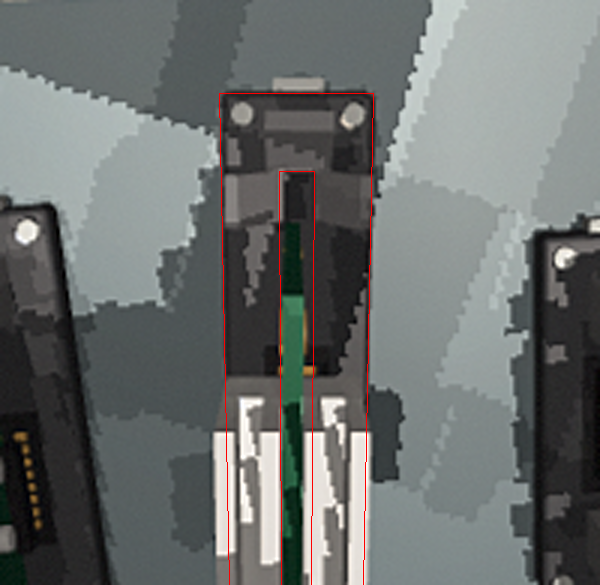

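Call:
carry_out(
  series=[
    [-0.01,0.03,-0.3,0,0,0,0],
    [0,0,-0.5,0,0,0,0],
    [0,0,-0.5,0,0,0,0],
    [0,0,-0.5,0,0,0,0],
    [0,0,-0.4,0,0,0,0],
    [0,0,-0.25,0,0,0,0],
    [0,0,0,0,0,0,0],
    [0,0,0,0,0,0,0],
  ],
)

```text
t: 47.8
tool_pos: [0.5319, -0.205, 0.0954]
tool_rot: [0.316, 3.125, -0.0]
contact_force: [0.0, -0.8, -1.1]
opening: 0.015
```

```bash
python3 snap.py w28
```

```text
t 47.8 tcp [ 0.5319 -0.205   0.0954] yaw_y 78.47 tilt [ 0.0002 -0.0002] F [ 0.  -0.8 -1.1] open 0.015
```

View pics/w28.png

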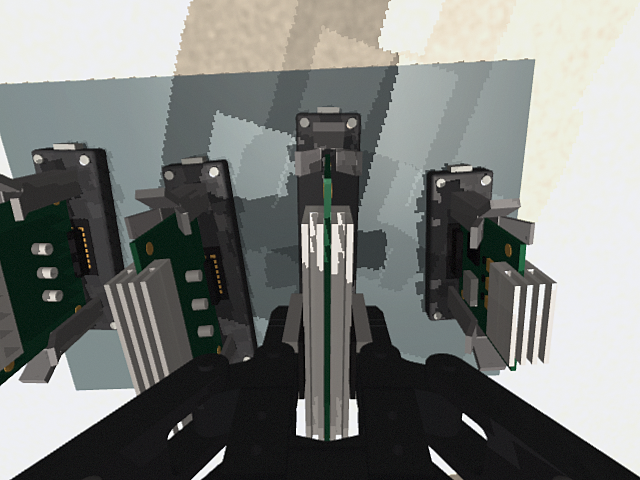

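Call:
carry_out(
  series=[
    [0,0,-0.2,0,0,0,0],
    [0,0,-0.2,0,0,0,0],
    [0,0,-0.15,0,0,0,0],
    [0,0,-0.1,0,0,0,0],
    [0,0,-0.06,0,0,0,0],
    [0,0,-0.05,0,0,0,0],
    [0,0,-0.03,0,0,0,0],
    [0,0,-0.03,0,0,0,0],
    [0,0,0,0,0,0,0],
    [0,0,0,0,0,0,0],
  ],
)

```text
t: 48.85
tool_pos: [0.5319, -0.205, 0.0759]
tool_rot: [0.316, 3.126, -0.0]
contact_force: [-3.2, 1.7, 5.6]
opening: 0.0153
```

Call:
carry_out(
  series=[
    [0,0,-0.04,0,0,0,0],
    [0,0,-0.02,0,0,0,0],
    [0,0,0,0,0,0,0],
    [0,0,0,0,0,0,0],
  ],
)

```text
t: 49.25
tool_pos: [0.5322, -0.2051, 0.0759]
tool_rot: [0.315, 3.126, -0.0]
contact_force: [-5.6, 2.7, 12.1]
opening: 0.0154
```

Call:
carry_out(
  series=[
    [0,0,0.06,0,0,0,0],
    [0,0,0,0,0,0,0.05],
    [0,0,0,0,0,0,0.45],
    [0,0,0,0,0,0,0.45],
    [0,0,0,0,0,0,0.45],
    [0,0,0,0,0,0,0.45],
  ],
)

```text
t: 49.85
tool_pos: [0.5315, -0.2049, 0.0744]
tool_rot: [-0.316, -3.125, -0.0]
contact_force: [0.4, 0.4, -0.6]
opening: 0.0386
```

Call:
carry_out(
  series=[
    [0,0,0.3,0,0,0,0.45],
    [0,0,0.5,0,0,0,0.45],
    [0,0,0.8,0,0,0,0.45],
    [0,0,1,0,0,0,0.45],
    [0,0,1,0,0,0,0.45],
    [0,0,1,0,0,0,0.45],
    [0,0,1,0,0,0,0.45],
    [0,0,1,0,0,0,0.45],
    [0,0,1,0,0,0,0.45],
    [0,0,0.5,0,0,0,0.45],
    [0,0,0,0,0,0,0.45],
    [0,0,0,0,0,0,0.45],
  ],
)

```text
t: 51.05
tool_pos: [0.5315, -0.2048, 0.2768]
tool_rot: [-0.316, -3.125, -0.0]
contact_force: [-0.1, -0.5, -0.1]
opening: 0.039
```

```bash
python3 snap.py w29
python3 - <<'E'
from ov import *
it=[]
for c,L in (((.5308,-.2054,-.20),.06),((.5335,-.28,-.11),.05),((.5009,-.3533,-.22),.04),((.5494,-.1265,-.118),.03)):
    it+=[(*c,L-.012,.008,.102),(*c,L,.0012,.102)]
draw('w29','w29z',it,(100,70,420,310),2.4)
p=ctrl.get_image('scene');cv2.imwrite('pics/s29.png',p['frame'])
E
```

```text
t 51.05 tcp [ 0.5315 -0.2048  0.2768] yaw_y 78.47 tilt [-0.0005  0.0003] F [-0.1 -0.5 -0.1] open 0.039
```

View pics/w29z.png

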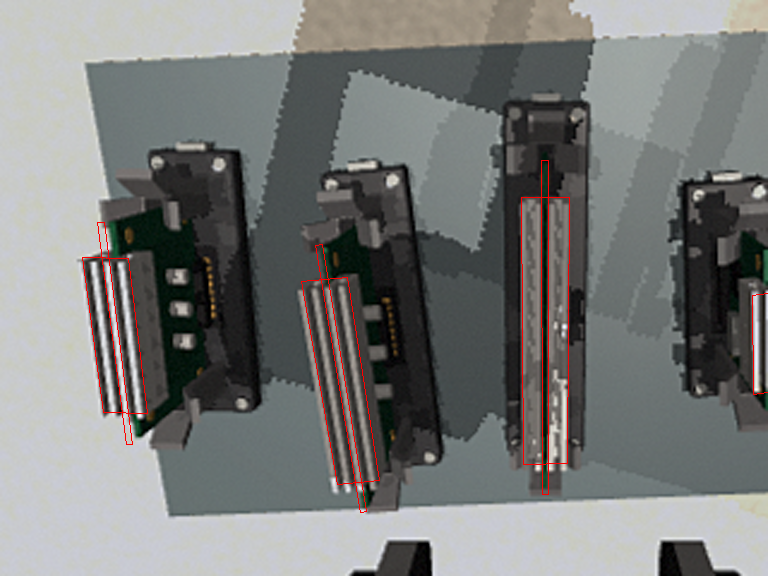

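View pics/s29.png

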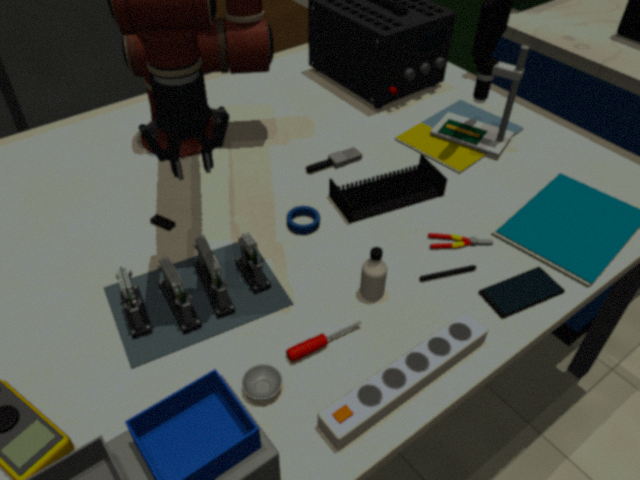

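Run:
```python
from station import ctrl
print(ctrl.finish_job())
```

```text
the job is handed in; nothing more can be done
None
```

All four boards are out of the rack and standing in their matching docks (a, b, c and d), and I handed the job in at about 51 s.

- **Seating:** I lowered each board slowly to a firm stop. A light push of about 12–15 N moved none of them any further, and I released each one at the bottom.
- **One disagreement:** every board stopped exactly 8.0 mm above its rack height, where the given dimensions imply 6 mm. All four matched, so I take it as a common offset, perhaps a mat about 2 mm thick under the docks, rather than a board caught in its guides. I did not measure the mat.
- **Last checks:** the final wrist picture shows the bars of a, b and c lying within about 1–2 mm of where a fully seated board should be. Board d was cut off in that picture, but showed upright just after its release. The last scene picture shows all four boards upright, the rack empty and the bottle standing. The gripper is open and well clear, with no contact force.

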